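Open the cap tub under the microscope boom and empty the scoop into it

ROBOT

A 6-joint arm with a two-finger parallel gripper is mounted at the origin on the work surface. World frame = base frame: x ahead of the robot, y to its left, z up, the work surface at z = 0. Lengths are in m, angles in rad, forces in N, time in s.
With the tool pointing down it reaches from about 0.275 to 0.85 m from the base axis. Payload 19 kg.
Tool frame: the origin (TCP) lies at the very end of the fingers, on their centre line; the grasp point (between the pads) lies 19 mm behind it; z points along the fingers, y is the line along which they close (so a half turn about z gives the same grasp; the last joint's range is limited). The gripper opens to 85 mm and grips with 20 to 120 N. Pads are 22 mm wide; open, the fingers measure 114 mm over their backs; the gripper's body (76 mm by 85 mm) begins 54 mm behind the grasp point. The pads swing forward as they close: fully open they stand 13 mm farther back than shut.
Start: joints at [1.204, 0.15, 1.437, -0, 1.554, -0.134], TCP at [0.133, 0.559, 0.231] pointing down, gripper open.
Joint ranges: [-2.8, 2.8], [-0.68, 2.1], [0.12, 2.68], [-1.39, 4.53], [0.16, 2.79], [-2.81, 2.81]. Speed limits (rad/s): [1.89, 1.89, 2.22, 3.01, 3.01, 3.01].

INTERFACE

Orientations are given as a unit quaternion [x, y, z, w].
In Python, from station import arm gives the robot as it stands.
- The arm moves only by the tool play_rows, never from a script. Its argument "steps" is a list of rows, each a list of 7 numbers: the turn, a rotation vector about the world's x, y, z normalised to -1 to 1, where 1 is 360 degrees, then the shift along the world's x, y, z normalised to -1 to 1, where 1 is 0.1 m, then the closure, from -1 (fully open) to 1 (shut), so that 0 is half open. A call has 1 to 10 rows; each row is the pose to reach, as a shift and turn from the pose commanded when the call began, turning the shorter way round; what a row does not reach only later rows make up. A row lasts 1/12 s, in which the tool goes at most 41.7 mm and 7.16 degrees, less where a joint would pass 70% of its speed; a pose out of reach is approached as far as the arm can. A call with a number of a shift or a turn outside -1 to 1 is refused whole. A call with a gripper value outside its range is refused whole. The fingers move at their own pace and stop on an object; the grip force is fixed at half the most. Time passes only in rows, so rows that repeat a pose let the fingers close. It gives the time, the measured TCP pose, the force, the opening and the grip force at its end, in the units of the state.
- arm.state(): the state, without advancing time (a new reading comes with each control period).
- arm.grab_frame(name): name is "scene" or "top" or "wrist"; returns a dict with "color" (480x640x3 uint8, red, green, blue), "mtx" (3x3 intrinsics, pixels), "k1" (the pictures are not rectified: a ray, as slopes to the right and down, at radius r is drawn at 1 + k1 r^2 times it, then the intrinsics apply), "rvec" (rotation vector, rad) and "tvec" (3), from world to camera coordinates, as OpenCV has them; the wrist camera has in their place "T_tool_cam" (4x4, takes a point from camera to tool coordinates, whose origin is the TCP and whose axes are the flange's). Camera axes: x right, y down, z forward; pixel columns grow to the right and rows downward; lengths in m; the calibration is good to about 2 mm. A picture is of the moment at which its call begins: read the wrist's pose just before it. There is no depth.
- arm.close_job(): hands the job in; it is judged then, once.
Trained networks look in the newest picture that a camera, given by its name, has taken for a name from the list of things; names that differ only in an ending like _2 or _b are one class to them, and where a whole thing is asked for, a point or a joint stands for the part that bears it (a point fixed in the world has none). Each returns a list of dicts, best first, with "p" (0 to 1); they miss things now and then, are a little off and sometimes report something else, mostly with a low value. They report only what shows in the picture. A call takes as long as a camera call. They do not tell look-alikes from the thing itself.
- arm.look_for(camera, name): "bbox" ([left, top, width, height] in pixels, round what is visible of it).
- arm.outline_of(camera, name): "mask" (480x640 bool, what is visible of it) and "bbox" ([left, top, width, height] in pixels, round what is visible of it).
- arm.mark_of(camera, name): "pixel" ([column, row] in pixels: a listed point, or the origin of a listed thing).
The state is a dict: "t": time; "joints": joint angles; "joint_velocities": joint speeds; "joint_efforts": joint torques, N m; "eef_pos": TCP position; "tool_rot": TCP orientation; "contact_force": force on the tool from outside, world axes, zero at the start; "wrist_torque": the same for the moment, N m; "finger_gap": opening from 0.0 (shut) to 1.0 (fully open); "grasp_force": force on a finger pad.
Only numpy, scipy, OpenCV 4.12 (cv2) and the standard library are available. Lean on these libraries where they do the work, as an engineer would, in place of code of your own. Each camera call takes 0.05 s, during which the arm holds its last target. There are 200 camera calls.

TASK

Empty the scoop of used orange bottle caps into the white tub that stands under the tail of the stereomicroscope's boom. First tip up the edge of the tub's blue lid that carries the white grip by three or four centimetres, with the far edge still resting on the tub, then draw the lid out from under the boom and lay it flat on the black mat, grip upwards. Then tip all five caps from the scoop into the tub and set the empty scoop down level on the bench; do not bump the boom stand, drag the tub about, let the lid or the scoop drop, or disturb the other things.

Things in the scene. Friction and masses are not known exactly. Their poses are not given: they have to be found in the camera images.
- tub: white round plastic tub with a thin blue band, loose, about 0.4 kg, open at the top under its lid: 150 mm outside diameter at the rim (155 over the bead), tapering to 136 at the foot, 110 mm tall, walls 4 mm, inner floor 4 mm above the bench. Origin at the centre of its underside, z up.
- tub_mouth (a point): centre of the tub's mouth, level with its rim, 110 mm above the bench; the clear mouth is about 140 mm wide
- lid: blue disc lid of the tub, loose, about 0.11 kg: a flange 158 mm in diameter and 4 mm thick rests on the tub's rim; a plug 134 mm in diameter and 8 mm deep below it sits in the mouth with 3 mm play. An upright white finger grip stands near its edge on the lid's -x side, turned towards the robot. Origin at the centre of the flange's underside (so 8 mm above the surface when laid down), z up.
- lid_grip (a point): point inside the lid's white finger grip, a flat rib 12 mm thick (along the lid's y), 40 mm long (along x) and 34 mm high above the flange's top. The point lies 50 mm from the lid's axis on its -x side, 28 mm above the lid's origin (24 above the flange's top, 10 below the rib's top). Same axes as the lid. Pinch the rib across its y.
- lid_back (a point): point on the lid's edge farthest from the grip, at the flange's underside, 79 mm from the lid's axis on its +x side. Raising the grip tips the lid about this edge.
- mat: black rubber mat, 180 x 180 x 4 mm, fixed on the bench, clear at the start; origin at the centre of its underside, z up. The lid is to lie on it.
- stand: boom stand of the stereomicroscope, fixed; origin on the bench within 15 mm of the tub's axis, z up. Its boom crosses above the tub, slightly on the robot's side of the tub's axis, so that an upright hand on the lid's grip would hit it: the hand must lean back towards the robot. The post (36 mm diameter, 420 mm tall, base 220 x 240 x 22 mm) stands at x = 30, y = -290 mm in its frame.
- boom_tail (a point): free tail end of the boom, on its axis: a level steel tube, 28 mm in diameter (31 at the black end cap), axis 300 mm above the bench, that runs from here 705 mm to the right (stand's -y), through a 95 x 65 x 65 mm clamp at the post, to the white microscope head. In the stand's frame this end lies at x = -10, y = 65 mm.
- scoop: flat-bottomed steel hand scoop with a black handle, loose, about 0.24 kg, carrying five caps: pan 125 mm long (x), 92 mm wide (y), walls 2.5 mm thick and 30 to 34 mm high at the sides and back, floor 3 mm. Origin at the centre of the pan's underside, x from handle to lip, z up.
- scoop_grip (a point): point on the centre line of the scoop's handle (scoop frame x = -109, z = 43 mm), 50 mm along it from the pan's back wall; same axes as the scoop. The handle is 95 mm long, 18 mm thick (along y) and 22 mm high and rises backwards from the pan at 20 degrees. Pinch it across its y, the hand at any pitch.
- scoop_lip (a point): middle of the scoop's open pouring lip (scoop frame x = 64, z = 7 mm); the last 27 mm of the floor rise by 9 degrees to it. The caps slide easily and run out over it when the front is tipped down by 30 to 50 degrees.
- cap0: orange plastic bottle cap with a ribbed edge, 30 mm diameter, 14 mm tall, about 12 g, loose, starting in the scoop; origin at the centre of its underside
- cap1: orange plastic bottle cap with a ribbed edge, 30 mm diameter, 14 mm tall, about 12 g, loose, starting in the scoop; origin at the centre of its underside
- cap2: orange plastic bottle cap with a ribbed edge, 30 mm diameter, 14 mm tall, about 12 g, loose, starting in the scoop; origin at the centre of its underside
- cap3: orange plastic bottle cap with a ribbed edge, 30 mm diameter, 14 mm tall, about 12 g, loose, starting in the scoop; origin at the centre of its underside
- cap4: orange plastic bottle cap with a ribbed edge, 30 mm diameter, 14 mm tall, about 12 g, loose, starting in the scoop; origin at the centre of its underside
- tip_box: bystander, leave alone: pipette-tip box, white base with blue lid, 122 x 84 x 86 mm, loose; origin at the centre of its underside, z up
- media_bottle: bystander, leave alone: small clear glass bottle with blue cap, 56 mm diameter, 115 mm tall, loose; origin at the centre of its underside, z up
- dish_stack: bystander, leave alone: stack of three clear culture dishes with white lids, 93 mm diameter, 48 mm tall, loose, one piece; origin at the centre of its underside, z up
There are look-alikes about, which are no part of the job. Leave any purple look-alike of the tub alone. Several things have the shape of the scoop; the one meant has the colours described above.

How it is judged:
By the outcome, as a careful person would: the job done as asked, in the order asked, and still so for the second after the job is handed in, with the robot touching nothing.
It also fails if it takes over 72 s, if anything falls off the work surface, if the arm or the gripper's body presses on something with over 40 N, if the wrist force passes 120 N, or if a joint passes its speed limit or range.

## Working session

There is one attempt and no reset: what is moved stays moved. The work goes in short steps, Python scripts to look and compute and a tool call to move; the robot and the scene stay as the last step left them, time stands still between calls to the robot, and variables do not carry over. Pictures are saved under pics/ and viewed, at most 10 in all, crops included, and the job is handed in when it is done.

Besides the shell and the picture viewer there is one more tool, called after "Request:" by a JSON object that holds its "api" and its "payload". play_rows: Moves the arm, as the interface text tells. Scaled input: -1 to 1 covers 0.1 m each way for a shift and 360 degrees each way for a turn. Its arguments: {"type":"object","properties":{"steps":{"type":"array","items":{"type":"array","items":{"type":"number"}}}},"required":["steps"]}

```bash
mkdir -p pics
cat > h.py <<'E'
import numpy as np, cv2
from scipy.spatial.transform import Rotation as R
from station import arm
NAMES=["tub","tub_mouth","lid","lid_grip","lid_back","mat","stand","boom_tail","scoop","scoop_grip","scoop_lip","tip_box","media_bottle","dish_stack"]
def grab(cam):
    s=arm.state(); f=arm.grab_frame(cam)
    if cam=="wrist":
        T=np.eye(4);T[:3,:3]=R.from_quat(s["tool_rot"]).as_matrix();T[:3,3]=s["eef_pos"]
        W=T@np.array(f["T_tool_cam"])      # cam->world
    else:
        C=np.eye(4);C[:3,:3]=R.from_rotvec(np.ravel(f["rvec"])).as_matrix();C[:3,3]=np.ravel(f["tvec"])
        W=np.linalg.inv(C)
    return f,W
def ray(f,W,px):
    d=np.array([f["k1"],0,0,0,0],float)
    p=cv2.undistortPoints(np.array([[px]],float),np.array(f["mtx"],float),d)[0,0]
    v=W[:3,:3]@np.array([p[0],p[1],1.]); return W[:3,3],v/np.linalg.norm(v)
def atz(f,W,px,z):
    o,v=ray(f,W,px); return o+v*(z-o[2])/v[2]
def tri(rays):
    A=np.zeros((3,3));b=np.zeros(3)
    for o,v in rays:
        P=np.eye(3)-np.outer(v,v);A+=P;b+=P@o
    x=np.linalg.solve(A,b)
    return x,[float(np.linalg.norm((np.eye(3)-np.outer(v,v))@(x-o))) for o,v in rays]
def proj(f,W,p):
    C=np.linalg.inv(W);r=cv2.Rodrigues(C[:3,:3])[0]
    return cv2.projectPoints(np.array([p],float),r,C[:3,3],np.array(f["mtx"],float),np.array([f["k1"],0,0,0,0],float))[0][0,0]
def save(f,n,box=None,scale=1):
    im=f["color"][:,:,::-1]
    if box: l,t,w,h=box; im=im[t:t+h,l:l+w]
    cv2.imwrite("pics/"+n,cv2.resize(im,None,fx=scale,fy=scale,interpolation=cv2.INTER_CUBIC))
E
python3 - <<'E'
from h import *
np.set_printoptions(precision=3,suppress=True)
for c in ["scene","top"]:
    f,W=grab(c); save(f,c+"0.png"); print(c,"cam at",W[:3,3])
    for n in NAMES:
        r=arm.mark_of(c,n)
        for d in r[:4]:
            print(n,np.round(d["pixel"]),round(d["p"],2),atz(f,W,d["pixel"],{"tub_mouth":.11,"lid":.11,"lid_grip":.138,"lid_back":.11,"boom_tail":.3,"scoop_grip":.043,"scoop_lip":.007}.get(n,0)))
print(arm.state())
E
```

```text
scene cam at [1.119 0.732 1.074]
tub [261. 174.] 0.74 [ 0.436 -0.445  0.   ]
tub [237. 226.] 0.67 [ 0.647 -0.273  0.   ]
tub_mouth [258. 153.] 0.83 [ 0.45  -0.428  0.11 ]
tub_mouth [240. 229.] 0.36 [ 0.693 -0.157  0.11 ]
lid [235. 203.] 0.65 [ 0.646 -0.259  0.11 ]
lid_grip [244. 183.] 0.6 [ 0.588 -0.294  0.138]
lid_back [217. 217.] 0.79 [ 0.72  -0.243  0.11 ]
lid_back [432. 332.] 0.24 [0.527 0.428 0.11 ]
mat [306. 281.] 0.61 [0.613 0.043 0.   ]
boom_tail [263. 321.] 0.7 [0.88  0.261 0.3  ]
boom_tail [244. 160.] 0.6 [ 0.628 -0.194  0.3  ]
scoop [470. 415.] 0.97 [0.561 0.602 0.   ]
scoop [417. 342.] 0.64 [0.511 0.387 0.   ]
scoop_grip [435. 304.] 0.85 [0.413 0.351 0.043]
scoop_grip [522. 412.] 0.81 [0.487 0.677 0.043]
scoop_lip [403. 356.] 0.88 [0.574 0.396 0.007]
scoop_lip [442. 411.] 0.85 [0.607 0.555 0.007]
tip_box [432. 333.] 0.7 [0.463 0.394 0.   ]
tip_box [314. 348.] 0.6 [0.732 0.232 0.   ]
media_bottle [262. 319.] 0.74 [0.786 0.072 0.   ]
media_bottle [404. 356.] 0.41 [0.569 0.395 0.   ]
media_bottle [247. 186.] 0.4 [ 0.51  -0.425  0.   ]
dish_stack [230. 283.] 0.72 [ 0.787 -0.0
[... 644 characters left out ...]
 267.] 0.58 [0.591 0.561 0.007]
scoop_lip [222. 277.] 0.55 [0.555 0.403 0.007]
tip_box [276. 226.] 0.79 [0.721 0.222 0.   ]
tip_box [227. 295.] 0.43 [0.497 0.385 0.   ]
media_bottle [323. 206.] 0.85 [0.786 0.066 0.   ]
{'t': 1.5, 'joints': array([ 1.204,  0.151,  1.437,  0.   ,  1.554, -0.134]), 'joint_velocities': array([-0.   ,  0.   , -0.003, -0.   , -0.002,  0.   ]), 'joint_efforts': array([ -0.   , -71.279, -57.105,  -0.   ,   0.001,   0.   ]), 'eef_pos': array([0.133, 0.559, 0.231]), 'tool_rot': array([ 0.116,  0.993, -0.   , -0.   ]), 'contact_force': array([ 0.24 , -0.567,  0.195]), 'wrist_torque': array([ 0.017, -0.031,  0.011]), 'grasp_force': 0.0, 'finger_gap': 0.9992922433378938}
```

View pics/scene0.png

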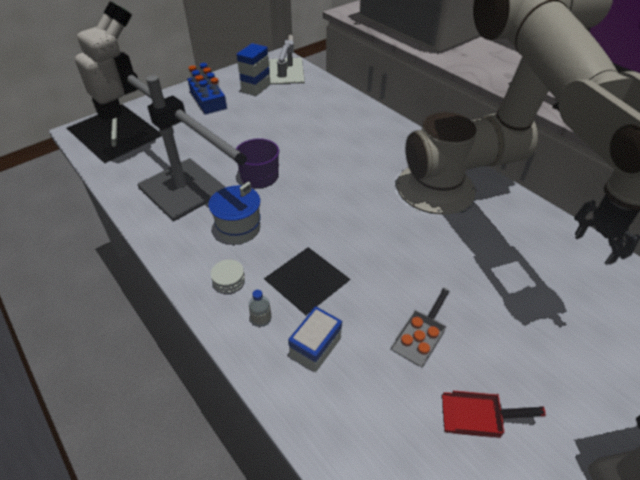

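View pics/top0.png

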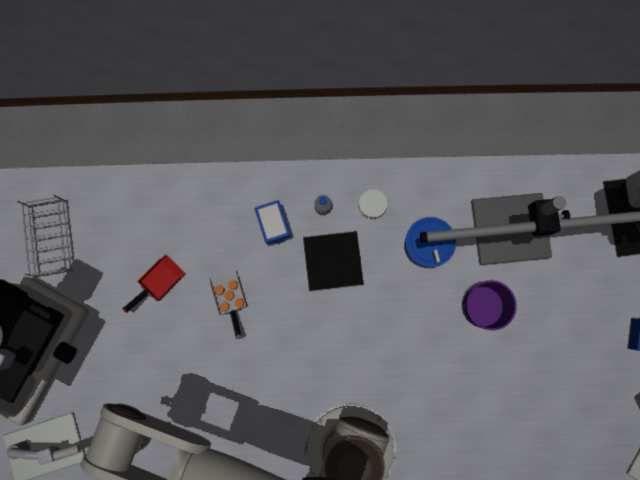

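The scene picture shows the blue-lidded white tub at (235,212), with its grip at (246,187), under the boom tail at (240,158). The mat is at (307,280).

- **Tub candidates:** blue-lidded white at scene (235,212), purple at (260,163). The first is the one meant; the purple one is the look-alike to leave.
- **Scoop candidates:** steel with a black handle and five orange caps at (420,335), red at (473,413). The first fits the description.

I'll confirm both choices in one crop and measure yaw.

Run:
```python
from h import *
np.set_printoptions(precision=3,suppress=True)
F={c:grab(c) for c in ["scene","top"]}
ims=[]
for c,box in [("scene",(200,140,90,110)),("scene",(380,280,170,165))]:
    l,t,w,h=box; ims.append(cv2.resize(F[c][0]["color"][t:t+h,l:l+w,::-1],(int(w*500/h),500),interpolation=cv2.INTER_CUBIC)[:, :390 if w<100 else 400])
cv2.imwrite("pics/crop1.png",np.hstack(ims))
for c in F:
    f,W=F[c]
    hsv=cv2.cvtColor(f["color"],cv2.COLOR_RGB2HSV)
    pl=proj(f,W,[.645,-.256,.12]); 
    yy,xx=np.mgrid[:480,:640]; near=(np.hypot(xx-pl[0],yy-pl[1])<40)
    blue=cv2.inRange(hsv,(105,120,60),(125,255,255)).astype(bool)&near
    ys,xs=np.nonzero(blue); P=np.array([atz(f,W,(x,y),.114)[:2] for x,y in zip(xs,ys)])
    print(c,"blue n",len(xs),"px",xs.min(),xs.max(),ys.min(),ys.max(),"world x",P[:,0].min(),P[:,0].max(),"y",P[:,1].min(),P[:,1].max())
    org=cv2.inRange(hsv,(3,150,100),(18,255,255)); 
    n,l,s,ce=cv2.connectedComponentsWithStats(org)
    for i in range(1,n):
        if s[i,4]>15: print(" orange",s[i,4],ce[i],atz(f,W,ce[i],.012))
    for nm,z in [("scoop",0),("mat",.004)]:
        for d in arm.outline_of(c,nm)[:2]:
            r=cv2.minAreaRect(np.argwhere(d["mask"])[:,::-1].astype(np.float32)); b=cv2.boxPoints(r)
            print(" ",nm,round(d["p"],2),[atz(f,W,q,z)[:2] for q in b])
    # boom points (top)
    for d in arm.outline_of(c,"lid_grip")[:2]: print(" gripmask",d["bbox"],d["p"],d["mask"].sum())
f,W=F["top"]
for q in [(424,238),(545,228)]: print("boom",atz(f,W,q,.3))
fs,Ws=F["scene"]
for nm,a,b in [("boom_tail",(244,160),(419,239)),("grip",(246,187),(436.5,256)),("gripnet",(244,183),(434,253)),("scoop_grip",(435,304),(232,322)),("lip",(403,356),(222,277))]:
    print(nm,tri([ray(fs,Ws,a),ray(f,W,b)]))
```

```text
scene blue n 1332 px 208 259 185 231 world x 0.5690662259262308 0.7246197620278628 y -0.33908769842540365 -0.13069546919348052
 orange 19 [192.  67.] [ 0.238 -1.323  0.012]
 orange 21 [206.571  69.19 ] [ 0.196 -1.258  0.012]
 orange 23 [198.739  76.783] [ 0.261 -1.216  0.012]
 orange 22 [213.773  79.455] [ 0.22  -1.148  0.012]
 orange 80 [416.9   321.325] [0.473 0.348 0.012]
 orange 79 [433.025 330.987] [0.463 0.395 0.012]
 orange 77 [419.091 334.935] [0.5   0.38  0.012]
 orange 80 [406.738 339.075] [0.534 0.368 0.012]
 orange 82 [423.561 347.402] [0.519 0.413 0.012]
  scoop 0.94 [array([0.649, 0.581]), array([0.563, 0.518]), array([0.39 , 0.692]), array([0.486, 0.745])]
  scoop 0.78 [array([0.581, 0.355]), array([0.328, 0.273]), array([0.312, 0.378]), array([0.559, 0.446])]
  mat 0.95 [array([ 0.701, -0.038]), array([ 0.48 , -0.072]), array([0.512, 0.126]), array([0.715, 0.143])]
  mat 0.55 [array([0.518, 0.395]), array([0.498, 0.411]), array([0.522, 0.433]), array([0.541, 0.417])]
 gripmask [206.9, 180.9, 54.0, 41.9] 0.97 1530
top blue n 1416 px 405 455 217 266 world x 0.5644907446
[... 470 characters left out ...]
93]), array([0.569, 0.521]), array([0.41 , 0.682])]
  mat 0.73 [array([0.68 , 0.138]), array([ 0.698, -0.043]), array([ 0.519, -0.059]), array([0.501, 0.12 ])]
 gripmask [406.6, 216.5, 51.4, 52.4] 0.7 1600
boom [ 0.625 -0.212  0.3  ]
boom [ 0.646 -0.555  0.3  ]
boom_tail (array([ 0.624, -0.2  ,  0.296]), [0.0017062166195144864, 0.0017062166195144788])
grip (array([ 0.593, -0.277,  0.134]), [0.0006999089648006654, 0.0006999089648005772])
gripnet (array([ 0.601, -0.266,  0.161]), [0.0015705364771584295, 0.001570536477158463])
scoop_grip (array([0.411, 0.358, 0.045]), [0.007112454685561565, 0.007112454685561581])
lip (array([ 0.561,  0.397, -0.008]), [0.00894906479506603, 0.008949064795066236])
```

View pics/crop1.png

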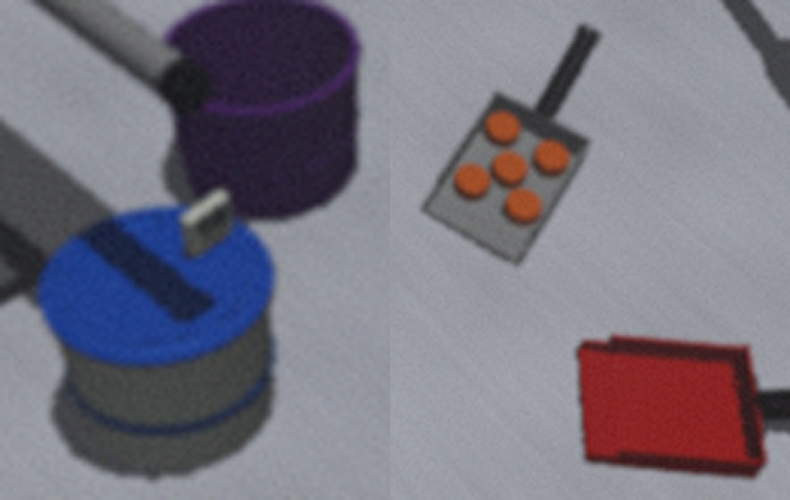

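The crop confirms the choices: blue-lidded white tub, not the purple one, and steel scoop with five caps, not the red one. I estimate the lid axis at (.643,-.262), yaw about 17°, grip (.593,-.277), boom axis x about .63, and mat centre (.600,.039). Next I plan the approach with a 50° lean.

```bash
cat >> h.py <<'E'
def toolR(yaw,L,flip=False):
    """tool z leans L deg from straight down, pointing towards azimuth yaw; tool y = +-(horizontal normal)"""
    y=np.radians(yaw);L=np.radians(L)
    z=np.array([np.sin(L)*np.cos(y),np.sin(L)*np.sin(y),-np.cos(L)])
    Y=np.array([-np.sin(y),np.cos(y),0])*(-1 if flip else 1)
    return np.column_stack([np.cross(Y,z),Y,z])
def wrist_angles(M,j1,a):
    for s4 in (1,-1):
        B=(R.from_euler("z",j1)*R.from_euler("y",a)).inv()*R.from_matrix(M)
        e=B.as_euler("ZYZ"); print("  s4",s4,"j4 %.2f j5 %.2f j6 %.2f"%(s4*e[0],e[1],(e[2]-np.pi/2+np.pi)%(2*np.pi)-np.pi))
def plan(way,s=None,p0=None,R0=None):
    """way: list of (pos,M); prints per call relative rows"""
    s=s or arm.state(); p=np.array(p0 if p0 is not None else s["eef_pos"]); r=R0 if R0 is not None else R.from_quat(s["tool_rot"])
    for q,M in way:
        M=R.from_matrix(M) if not isinstance(M,R) else M
        rv=(M*r.inv()).as_rotvec(); d=np.array(q)-p
        n=int(np.ceil(max(np.abs(d).max()/.1,1)-1e-6))
        if np.degrees(np.linalg.norm(rv))>71*n: n=int(np.ceil(np.degrees(np.linalg.norm(rv))/71))
        ro=max(np.linalg.norm(d)/.0417,np.degrees(np.linalg.norm(rv))/7.16)/n
        print(n,"x",np.round(np.r_[rv/(2*np.pi)/n,d/.1/n],3).tolist(),"rows>=%.1f"%ro)
        p=np.array(q);r=M
E
python3 - <<'E'
from h import *
g=np.array([.593,-.277,.141])
for fl in (0,1):
    M=toolR(16.7,50,fl); print("flip",fl)
    for a in (1.5,1.9): wrist_angles(M,-.43,a)
M=toolR(16.7,50,True); d=M[:,2]; pre=g-.10*d
print("pre",pre,"grasp tcp",g+.015*d)
mid=R.from_quat(arm.state()["tool_rot"])
via=np.array([.36,.14,.32]); 
plan([(via,R.from_rotvec([0,0,-np.radians(75)])*mid),(pre+[-.03,0,.06],M),(pre,M),(g+.015*d,M)])
print(arm.grab_frame("wrist")["T_tool_cam"])
E
```

```text
flip 0
  s4 1 j4 0.64 j5 1.01 j6 -2.46
  s4 -1 j4 -0.64 j5 1.01 j6 -2.46
  s4 1 j4 0.88 j5 0.72 j6 -2.82
  s4 -1 j4 -0.88 j5 0.72 j6 -2.82
flip 1
  s4 1 j4 0.64 j5 1.01 j6 0.68
  s4 -1 j4 -0.64 j5 1.01 j6 0.68
  s4 1 j4 0.88 j5 0.72 j6 0.32
  s4 -1 j4 -0.88 j5 0.72 j6 0.32
pre [ 0.51962654 -0.29901309  0.20527876] grasp tcp [ 0.60400602 -0.27369804  0.13135819]
5 x [0.0, 0.0, -0.042, 0.455, -0.839, 0.177] rows>=2.3
5 x [0.024, -0.017, -0.039, 0.259, -0.878, -0.109] rows>=2.5
1 x [0.0, 0.0, 0.0, 0.3, 0.0, -0.6] rows>=1.6
1 x [0.0, 0.0, 0.0, 0.844, 0.253, -0.739] rows>=2.8
[[ 1.97867151e-04 -9.58014889e-01 -2.86718387e-01  7.26977960e-02]
 [ 9.99999730e-01  3.92480844e-04 -6.21290449e-04  1.11730299e-04]
 [ 7.07736975e-04 -2.86718186e-01  9.58014708e-01 -1.41466264e-01]
 [ 0.00000000e+00  0.00000000e+00  0.00000000e+00  1.00000000e+00]]
```

Run:
```python
from h import *
g=np.array([.593,-.277,.141])
M=toolR(16.7,58,True); d=M[:,2]; pre=g-.11*d
for a in (1.5,1.9): wrist_angles(M,-.43,a)
print("pre",pre,"grasp tcp",g+.015*d)
mid=R.from_quat(arm.state()["tool_rot"])
plan([([.36,.14,.32],R.from_rotvec([0,0,-np.radians(75)])*mid),(pre+[-.03,0,.06],M)])
```

```text
s4 1 j4 0.77 j5 0.93 j6 0.61
  s4 -1 j4 -0.77 j5 0.93 j6 0.61
  s4 1 j4 1.09 j5 0.69 j6 0.16
  s4 -1 j4 -1.09 j5 0.69 j6 0.16
pre [ 0.50364925 -0.30380651  0.19929112] grasp tcp [ 0.60518419 -0.27334457  0.13305121]
5 x [0.0, -0.0, -0.042, 0.455, -0.839, 0.177] rows>=2.3
5 x [0.028, -0.02, -0.038, 0.227, -0.888, -0.121] rows>=2.6
```

Request:
{"api": "play_rows", "payload": {"steps": [[0,0,-0.042,0.455,-0.839,0.177,-1],[0,0,-0.042,0.455,-0.839,0.177,-1],[0,0,-0.042,0.455,-0.839,0.177,-1]]}}

```text
t: 2.2
eef_pos: [0.1795, 0.4728, 0.2499]
tool_rot: [0.25, 0.968, 0.0, 0.001]
contact_force: [-0.4, -0.3, 0.0]
finger_gap: 0.999
grasp_force: 0.0
```

Request:
{"api": "play_rows", "payload": {"steps": [[0,0,-0.042,0.455,-0.839,0.177,-1],[0,0,-0.042,0.455,-0.839,0.177,-1],[0,0,-0.042,0.455,-0.839,0.177,-1]]}}

```text
t: 2.45
eef_pos: [0.2251, 0.3887, 0.2679]
tool_rot: [0.375, 0.927, 0.001, 0.001]
contact_force: [-0.7, -0.1, -0.8]
finger_gap: 0.998
grasp_force: 0.0
```

Request:
{"api": "play_rows", "payload": {"steps": [[0,0,-0.042,0.455,-0.839,0.177,-1],[0,0,-0.042,0.455,-0.839,0.177,-1],[0,0,-0.042,0.455,-0.839,0.177,-1]]}}

```text
t: 2.7
eef_pos: [0.2706, 0.3048, 0.2856]
tool_rot: [0.494, 0.869, 0.001, 0.001]
contact_force: [-1.2, 0.9, -0.0]
finger_gap: 0.999
grasp_force: 0.0
```

Request:
{"api": "play_rows", "payload": {"steps": [[0,0,-0.042,0.455,-0.839,0.177,-1],[0,0,-0.042,0.455,-0.839,0.177,-1],[0,0,-0.042,0.455,-0.839,0.177,-1]]}}

```text
t: 2.95
eef_pos: [0.3162, 0.2207, 0.3032]
tool_rot: [0.604, 0.797, 0.0, 0.001]
contact_force: [0.0, 0.4, -0.3]
finger_gap: 1.003
grasp_force: 0.0
```

Request:
{"api": "play_rows", "payload": {"steps": [[0,0,-0.042,0.455,-0.839,0.177,-1],[0,0,-0.042,0.455,-0.839,0.177,-1],[0,0,-0.042,0.455,-0.839,0.177,-1]]}}

```text
t: 3.2
eef_pos: [0.3618, 0.1365, 0.3207]
tool_rot: [0.704, 0.71, 0.0, 0.001]
contact_force: [-0.6, 0.4, -0.1]
finger_gap: 1.0
grasp_force: 0.0
```

Request:
{"api": "play_rows", "payload": {"steps": [[0.028,-0.02,-0.038,0.227,-0.888,-0.121,-1],[0.028,-0.02,-0.038,0.227,-0.888,-0.121,-1],[0.028,-0.02,-0.038,0.227,-0.888,-0.121,-1]]}}

```text
t: 3.45
eef_pos: [0.3807, 0.062, 0.3091]
tool_rot: [0.761, 0.643, 0.083, -0.014]
contact_force: [1.4, 0.3, 0.2]
finger_gap: 0.995
grasp_force: 0.0
```

Request:
{"api": "play_rows", "payload": {"steps": [[0.028,-0.02,-0.038,0.227,-0.888,-0.121,-1],[0.028,-0.02,-0.038,0.227,-0.888,-0.121,-1],[0.028,-0.02,-0.038,0.227,-0.888,-0.121,-1]]}}

```text
t: 3.7
eef_pos: [0.4006, -0.015, 0.2984]
tool_rot: [0.809, 0.565, 0.163, -0.028]
contact_force: [0.1, 0.9, -0.5]
finger_gap: 1.0
grasp_force: 0.0
```

Request:
{"api": "play_rows", "payload": {"steps": [[0.028,-0.02,-0.038,0.227,-0.888,-0.121,-1],[0.028,-0.02,-0.038,0.227,-0.888,-0.121,-1],[0.028,-0.02,-0.038,0.227,-0.888,-0.121,-1]]}}

```text
t: 3.95
eef_pos: [0.4235, -0.1045, 0.2865]
tool_rot: [0.852, 0.452, 0.261, -0.044]
contact_force: [1.3, 1.2, -0.0]
finger_gap: 1.002
grasp_force: 0.0
```

Request:
{"api": "play_rows", "payload": {"steps": [[0.028,-0.02,-0.038,0.227,-0.888,-0.121,-1],[0.028,-0.02,-0.038,0.227,-0.888,-0.121,-1],[0.028,-0.02,-0.038,0.227,-0.888,-0.121,-1],[0.028,-0.02,-0.038,0.227,-0.888,-0.121,-1]]}}

```text
t: 4.28
eef_pos: [0.4452, -0.1939, 0.2721]
tool_rot: [0.875, 0.322, 0.356, -0.06]
contact_force: [0.1, 0.6, -0.2]
finger_gap: 1.003
grasp_force: 0.0
```

Run:
```python
from h import *
g=np.array([.593,-.277,.141])
M=toolR(16.7,58,True); d=M[:,2]; pre=g-.11*d
s=arm.state();print(s["joints"],s["eef_pos"])
plan([(pre+[-.03,0,.06],M)])
```

```text
[-1.06053082 -0.21453333  1.87834831  0.73976406  1.50933893 -0.25559303] [ 0.44522134 -0.19392671  0.27208785]
2 x [0.019, -0.016, -0.028, 0.142, -0.549, -0.064] rows>=1.9
```

Request:
{"api": "play_rows", "payload": {"steps": [[0.019,-0.016,-0.028,0.142,-0.549,-0.064,-1],[0.019,-0.016,-0.028,0.142,-0.549,-0.064,-1],[0.019,-0.016,-0.028,0.142,-0.549,-0.064,-1]]}}

```text
t: 4.53
eef_pos: [0.4598, -0.2474, 0.266]
tool_rot: [0.876, 0.226, 0.422, -0.064]
contact_force: [0.0, 0.5, -1.2]
finger_gap: 1.003
grasp_force: 0.0
```

Request:
{"api": "play_rows", "payload": {"steps": [[0.019,-0.016,-0.028,0.142,-0.549,-0.064,-1],[0.019,-0.016,-0.028,0.142,-0.549,-0.064,-1],[0.019,-0.016,-0.028,0.142,-0.549,-0.064,-1],[0.019,-0.016,-0.028,0.142,-0.549,-0.064,-1]]}}

```text
t: 4.87
eef_pos: [0.4742, -0.2999, 0.261]
tool_rot: [0.865, 0.131, 0.48, -0.067]
contact_force: [-0.4, 1.1, 1.2]
finger_gap: 1.002
grasp_force: 0.0
```

Run:
```python
from h import *
np.set_printoptions(precision=3,suppress=True)
s=arm.state();print(s["joints"],s["eef_pos"])
f,W=grab("wrist"); save(f,"w1.png")
for n,z in [("lid_grip",.138),("lid_back",.11),("lid",.11),("boom_tail",.3)]:
    for d in arm.mark_of("wrist",n)[:2]: print(n,d["pixel"],d["p"],atz(f,W,d["pixel"],z))
for p in ([.593,-.277,.138],[.643,-.262,.114],[.719,-.239,.11],[.629,-.277,.3]): print("exp",p,proj(f,W,p))
```

```text
[-1.237 -0.072  1.921  1.038  1.388 -0.227] [ 0.474 -0.3    0.261]
lid_grip [335.0, 247.1] 0.96 [ 0.599 -0.276  0.138]
lid_grip [333.0, 286.3] 0.74 [ 0.558 -0.286  0.138]
lid_back [338.9, 181.6] 0.95 [ 0.72  -0.249  0.11 ]
lid [337.0, 228.6] 0.71 [ 0.646 -0.267  0.11 ]
boom_tail [247.3, 42.3] 0.96 [ 0.621 -0.204  0.3  ]
exp [0.593, -0.277, 0.138] [333.81  252.585]
exp [0.643, -0.262, 0.114] [332.057 227.341]
exp [0.719, -0.239, 0.11] [330.779 180.354]
exp [0.629, -0.277, 0.3] [358.422  52.257]
```

View pics/w1.png

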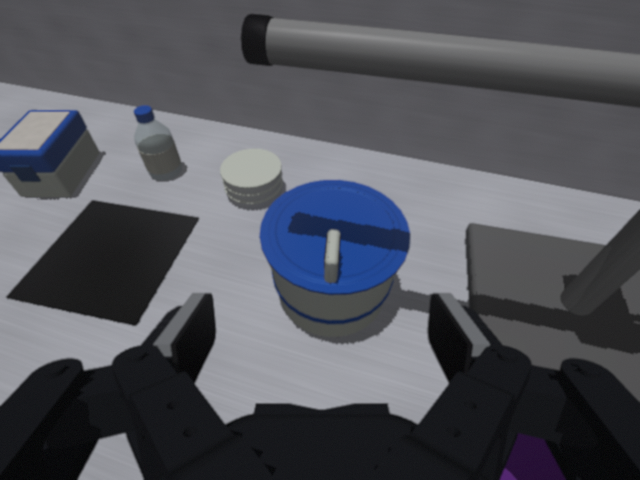

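Wrist view: the rib is upright at (333,255) between the pads, lid centre near (335,230), boom across the top at row ~50, clear of the hand. The lid's yaw is nearer 13.5°, with the grip at (.596,-.276).

Run:
```python
from h import *
g=np.array([.596,-.276,.141])
M=toolR(13.5,58,True); d=M[:,2]
plan([(g-.10*d,M),(g-.03*d,M),(g+.015*d,M)])
```

```text
1 x [0.002, 0.001, -0.009, 0.39, 0.044, -0.68] rows>=1.9
1 x [0.0, 0.0, 0.0, 0.577, 0.139, -0.371] rows>=1.7
1 x [0.0, 0.0, 0.0, 0.371, 0.089, -0.238] rows>=1.1
```

Request:
{"api": "play_rows", "payload": {"steps": [[0.002,0.001,-0.009,0.39,0.044,-0.68,-1],[0.002,0.001,-0.009,0.39,0.044,-0.68,-1],[0.002,0.001,-0.009,0.39,0.044,-0.68,-1],[0.002,0.001,-0.009,0.39,0.044,-0.68,-1]]}}

```text
t: 5.45
eef_pos: [0.5136, -0.2952, 0.1924]
tool_rot: [0.869, 0.102, 0.48, -0.06]
contact_force: [0.5, 0.3, 0.7]
finger_gap: 0.998
grasp_force: 0.0
```

Request:
{"api": "play_rows", "payload": {"steps": [[0,0,0,0.289,0.07,-0.185,-1],[0,0,0,0.577,0.139,-0.371,-1],[0,0,0,0.577,0.139,-0.371,-1],[0,0,0,0.577,0.139,-0.371,-1]]}}

```text
t: 5.78
eef_pos: [0.5715, -0.2822, 0.157]
tool_rot: [0.869, 0.103, 0.481, -0.059]
contact_force: [-0.2, 0.1, 0.7]
finger_gap: 1.005
grasp_force: 0.0
```

Run:
```python
from h import *
np.set_printoptions(precision=3,suppress=True)
s=arm.state();print(s["joints"],s["eef_pos"],s["contact_force"])
g=np.array([.596,-.276,.141]); M=toolR(13.5,58,True); d=M[:,2]
f,W=grab("wrist"); save(f,"w2.png")
for n,z in [("lid_grip",.138),("lid_back",.11),("lid",.11)]:
    for q in arm.mark_of("wrist",n)[:2]: print(n,q["pixel"],q["p"],atz(f,W,q["pixel"],z))
plan([(g+.015*d,M)])
```

```text
[-1.015  0.118  1.966  1.179  1.059 -0.314] [ 0.572 -0.282  0.157] [-0.233  0.111  0.676]
lid_grip [319.7, 271.9] 0.56 [ 0.597 -0.275  0.138]
lid_back [324.0, 162.8] 0.91 [ 0.72  -0.248  0.11 ]
lid_back [319.2, 273.0] 0.59 [ 0.615 -0.27   0.11 ]
lid [319.2, 240.4] 0.67 [ 0.64  -0.264  0.11 ]
1 x [-0.0, -0.0, 0.0, 0.378, 0.106, -0.245] rows>=1.1
```

View pics/w2.png

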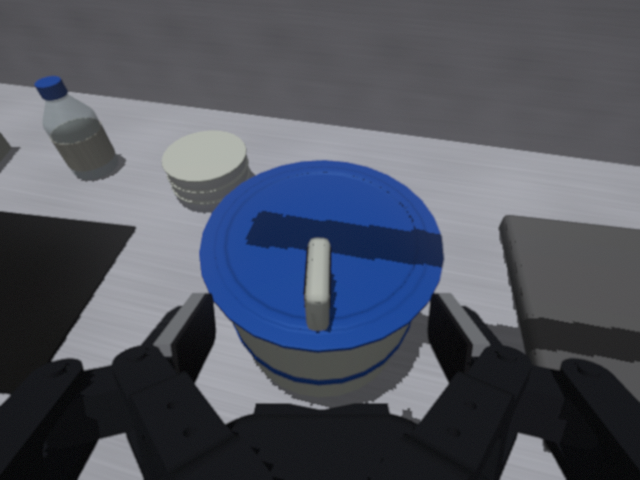

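Wrist view: the rib at (318,282) is centred between the pads. I advance and close.

Request:
{"api": "play_rows", "payload": {"steps": [[0,0,0,0.2,0.05,-0.125,-1],[0,0,0,0.374,0.098,-0.241,-1],[0,0,0,0.374,0.098,-0.241,-1],[0,0,0,0.374,0.098,-0.241,-1]]}}

```text
t: 6.32
eef_pos: [0.6082, -0.273, 0.1322]
tool_rot: [0.869, 0.102, 0.481, -0.059]
contact_force: [0.0, -0.9, -0.0]
finger_gap: 1.004
grasp_force: 0.0
```

Request:
{"api": "play_rows", "payload": {"steps": [[0,0,0,0,0,0,0],[0,0,0,0,0,0,0.5],[0,0,0,0,0,0,1],[0,0,0,0,0,0,1],[0,0,0,0,0,0,1],[0,0,0,0,0,0,1],[0,0,0,0,0,0,1],[0,0,0,0,0,0,1],[0,0,0,0,0,0,1],[0,0,0,0,0,0,1]]}}

```text
t: 7.15
eef_pos: [0.6084, -0.2731, 0.1322]
tool_rot: [0.869, 0.101, 0.481, -0.059]
contact_force: [-3.9, -0.7, 4.6]
finger_gap: 0.132
grasp_force: 58.7
```

Run:
```python
from h import *
np.set_printoptions(precision=4,suppress=True)
s=arm.state();print(s["joints"],s["eef_pos"],s["contact_force"],s["wrist_torque"],s["finger_gap"],s["grasp_force"])
# tilt about lid_back
yaw=np.radians(13.5); ly=np.array([-np.sin(yaw),np.cos(yaw),0]); lx=np.array([np.cos(yaw),np.sin(yaw),0])
g=np.array([.596,-.276,.138]); piv=g+.129*lx-np.array([0,0,.028]); print("piv",piv)
p=s["eef_pos"]
for a in (2,4,6,8,10,12,13):
    T=R.from_rotvec(ly*np.radians(a)); q=piv+T.apply(p-piv)
    print(a,np.round(np.r_[T.as_rotvec()/(2*np.pi),(q-p)/.1],4).tolist())
```

```text
[-0.9381  0.1904  1.9437  1.2332  0.9777 -0.339 ] [ 0.6084 -0.2731  0.1322] [-3.9279 -0.7317  4.6298] [-0.1133  0.0866 -0.0371] 0.13163195284312645 58.70796203613281
piv [ 0.7214 -0.2459  0.11  ]
2 [-0.0013, 0.0054, 0.0, 0.0082, 0.002, 0.0404]
4 [-0.0026, 0.0108, 0.0, 0.0178, 0.0043, 0.0806]
6 [-0.0039, 0.0162, 0.0, 0.0287, 0.0069, 0.1203]
8 [-0.0052, 0.0216, 0.0, 0.041, 0.0098, 0.1597]
10 [-0.0065, 0.027, 0.0, 0.0546, 0.0131, 0.1986]
12 [-0.0078, 0.0324, 0.0, 0.0695, 0.0167, 0.2369]
13 [-0.0084, 0.0351, 0.0, 0.0774, 0.0186, 0.2559]
```

Gripped (gap 11 mm, 59 N). I tip the lid 13° about its back edge, raising the grip edge by about 35 mm.

Request:
{"api": "play_rows", "payload": {"steps": [[-0.0013,0.0054,0,0.0082,0.002,0.0404,1],[-0.0026,0.0108,0,0.0178,0.0043,0.0806,1],[-0.0039,0.0162,0,0.0287,0.0069,0.1203,1],[-0.0052,0.0216,0,0.041,0.0098,0.1597,1],[-0.0065,0.027,0,0.0546,0.0131,0.1986,1],[-0.0078,0.0324,0,0.0695,0.0167,0.2369,1],[-0.0084,0.0351,0,0.0774,0.0186,0.2559,1],[-0.0084,0.0351,0,0.0774,0.0186,0.2559,1],[-0.0084,0.0351,0,0.0774,0.0186,0.2559,1]]}}

```text
t: 7.9
eef_pos: [0.6161, -0.2707, 0.1571]
tool_rot: [0.918, 0.107, 0.379, -0.047]
contact_force: [1.0, 0.3, -1.4]
finger_gap: 0.13
grasp_force: 58.4
```

Run:
```python
from h import *
np.set_printoptions(precision=4,suppress=True)
s=arm.state();print(s["joints"],s["eef_pos"],s["contact_force"],s["wrist_torque"],s["finger_gap"],s["grasp_force"])
f,W=grab("scene"); l,t,w,h=190,130,110,110
f2,W2=grab("wrist")
a=cv2.resize(f["color"][t:t+h,l:l+w,::-1],(400,400),interpolation=cv2.INTER_CUBIC); b=cv2.resize(f2["color"][:,:,::-1],(400,300))
b=cv2.copyMakeBorder(b,0,100,0,0,cv2.BORDER_CONSTANT); cv2.imwrite("pics/tilt.png",np.hstack([a,b]))
```

```text
[-0.8393  0.1395  1.8055  0.8595  0.9654  0.0712] [ 0.6161 -0.2707  0.1571] [ 0.9704  0.3243 -1.416 ] [-0.156   0.5163 -0.0117] 0.13034401564870376 58.40447545051575
```

View pics/tilt.png

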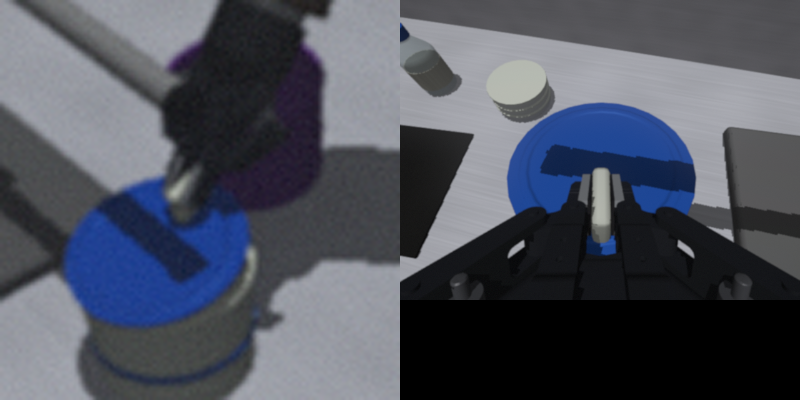

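The lid is tipped, with its front edge up and its far edge on the rim. I lower 2 mm to check that the far edge bears.

Request:
{"api": "play_rows", "payload": {"steps": [[0,0,0,0,0,-0.01,1],[0,0,0,0,0,-0.02,1],[0,0,0,0,0,-0.02,1],[0,0,0,0,0,-0.02,1]]}}

```text
t: 8.33
eef_pos: [0.616, -0.2712, 0.1554]
tool_rot: [0.918, 0.107, 0.379, -0.047]
contact_force: [0.6, 0.8, -0.2]
finger_gap: 0.129
grasp_force: 58.5
```

Request:
{"api": "play_rows", "payload": {"steps": [[0,0,0,0,0,-0.01,1],[0,0,0,0,0,-0.015,1],[0,0,0,0,0,-0.015,1],[0,0,0,0,0,-0.015,1]]}}

```text
t: 8.67
eef_pos: [0.6162, -0.2712, 0.1543]
tool_rot: [0.918, 0.107, 0.38, -0.047]
contact_force: [-0.6, 0.3, 3.6]
finger_gap: 0.135
grasp_force: 58.8
```

Run:
```python
from h import *
np.set_printoptions(precision=4,suppress=True)
s=arm.state();print(s["joints"],s["eef_pos"],s["contact_force"],s["wrist_torque"])
# next: raise 30mm keeping tilt, draw out, then level; target lid pose on mat yaw 8
yaw=np.radians(13.5); ly=np.array([-np.sin(yaw),np.cos(yaw),0])
print("levelling rotvec/2pi",-ly*13/360)
M0=R.from_quat(s["tool_rot"])
T=R.from_rotvec(-ly*np.radians(13)); p=s["eef_pos"]
# tool->lid: tcp in lid frame when level
M=T*M0; g_off=M.as_matrix()@np.array([0,0,-.015])
for yw in (13.5,0,-10):
    D=R.from_euler("z",yw-13.5,degrees=True); MM=D*M
    lid=np.array([.600,.039,.012]); c,sn=np.cos(np.radians(yw)),np.sin(np.radians(yw))
    gp=lid+np.array([-.05*c,-.05*sn,.028+.003]); print(yw,"tcp lay",gp-D.apply(g_off), "delta",gp-D.apply(g_off)-p)
    plan([(p+[0,0,.03],M0),(p+[-.10,.03,.05],M0),(p+[-.10,.10,.06],M),(gp-D.apply(g_off)+[0,0,.08],MM),(gp-D.apply(g_off),MM)])
```

```text
[-0.8396  0.143   1.8082  0.8629  0.9605  0.0656] [ 0.6162 -0.2712  0.1543] [-0.5622  0.2749  3.6121] [ 0.0272 -0.3456 -0.0285]
levelling rotvec/2pi [ 0.0084 -0.0351 -0.    ]
13.5 tcp lay [0.5637 0.0303 0.035 ] delta [-0.0525  0.3015 -0.1192]
1 x [0.0, 0.0, 0.0, 0.0, 0.0, 0.3] rows>=0.7
1 x [0.0, 0.0, 0.0, -1.0, 0.3, 0.2] rows>=2.5
1 x [0.008, -0.035, -0.0, 0.0, 0.7, 0.1] rows>=1.8
3 x [0.0, 0.0, 0.0, 0.158, 0.672, -0.331] rows>=1.8
1 x [0.0, 0.0, 0.0, 0.0, 0.0, -0.8] rows>=1.9
0 tcp lay [0.5627 0.039  0.035 ] delta [-0.0535  0.3103 -0.1192]
1 x [0.0, 0.0, 0.0, 0.0, 0.0, 0.3] rows>=0.7
1 x [0.0, 0.0, 0.0, -1.0, 0.3, 0.2] rows>=2.5
1 x [0.008, -0.035, -0.0, 0.0, 0.7, 0.1] rows>=1.8
3 x [0.0, 0.0, -0.013, 0.155, 0.701, -0.331] rows>=1.9
1 x [0.0, 0.0, 0.0, 0.0, 0.0, -0.8] rows>=1.9
-10 tcp lay [0.5633 0.0455 0.035 ] delta [-0.0529  0.3167 -0.1192]
1 x [0.0, 0.0, 0.0, 0.0, 0.0, 0.3] rows>=0.7
1 x [0.0, 0.0, 0.0, -1.0, 0.3, 0.2] rows>=2.5
1 x [0.008, -0.035, -0.0, 0.0, 0.7, 0.1] rows>=1.8
3 x [0.0, -0.0, -0.022, 0.157, 0.722, -0.331] rows>=1.9
1 x [0.0, 0.0, 0.0, 0.0, 0.0, -0.8] rows>=1.9
```

The far edge bears (3.6 N). I fit quick kinematics from the logged poses to check that the lay-down pose is reachable.

```bash
cat >> h.py <<'E'
from scipy.optimize import least_squares
LOG=[([1.204,.151,1.437,0,1.554,-.134],[.133,.559,.231]),([-1.06053,-.21453,1.87835,.73976,1.50934,-.25559],[.44522,-.19393,.27209]),([-1.237,-.072,1.921,1.038,1.388,-.227],[.474,-.300,.261]),([-1.015,.118,1.966,1.179,1.059,-.314],[.572,-.282,.157]),([-.9381,.1904,1.9437,1.2332,.9777,-.339],[.6084,-.2731,.1322]),([-.8396,.143,1.8082,.8629,.9605,.0656],[.6162,-.2712,.1543])]
def fk(q,P,s4=1):
    a1,d1,L2,L3,a3,Lt=P
    E=lambda ax,a:R.from_euler(ax,a)
    A=E("z",q[0])*E("y",q[1]); p=E("z",q[0]).apply([a1,0,d1])+A.apply([0,0,L2])
    A=A*E("y",q[2]); p=p+A.apply([a3,0,L3]); A=A*E("z",s4*q[3])*E("y",q[4])*E("z",q[5]+np.pi/2)
    return p+A.apply([0,0,Lt]),A
def fit(s4): return least_squares(lambda P:np.concatenate([fk(q,P,s4)[0]-np.array(x) for q,x in LOG]),[0,.4,.4,.4,0,.3])
LO=np.array([-2.8,-.68,.12,-1.39,.16,-2.81]);HI=np.array([2.8,2.1,2.68,4.53,2.79,2.81])
def ik(p,M,P,s4,q0):
    f=lambda q:np.r_[(fk(q,P,s4)[0]-p)*5,(M.inv()*fk(q,P,s4)[1]).as_rotvec()]
    r=least_squares(f,np.clip(q0,LO+.01,HI-.01),bounds=(LO,HI)); return r.x,np.linalg.norm(r.fun)
E
python3 - <<'E'
from h import *
np.set_printoptions(precision=3,suppress=True)
b=None
for s in (1,-1):
    r=fit(s); print(s,r.x,r.cost)
    if b is None or r.cost<b[1].cost: b=(s,r)
s4,P=b[0],b[1].x
s=arm.state(); q=s["joints"]; A=fk(q,P,s4)[1]; print("rot err",(A.inv()*R.from_quat(s["tool_rot"])).magnitude())
M0=R.from_quat(s["tool_rot"]); yaw=np.radians(13.5); M=R.from_rotvec(-np.array([-np.sin(yaw),np.cos(yaw),0])*np.radians(13))*M0
p=s["eef_pos"]
for D,pts in ((0,[p+[0,0,.02],p+[-.1,.03,.05]]),):
    for x in pts: q,e=ik(x,M0,P,s4,q); print(x,q,e)
for dy,x in ((0,p+[-.10,.10,.06]),(-5,[.563,-.1,.15]),(-8,[.563,.043,.12]),(-8,[.563,.043,.035])):
    q,e=ik(np.array(x),R.from_euler("z",dy,degrees=True)*M,P,s4,q); print(x,q,e)
E
```

```text
1 [-0.08   0.313  0.45   0.581  0.107  0.422] 0.003471890192571464
-1 [ 0.586 -0.954  0.676 -0.101 -0.198 -0.405] 0.023227906575655398
rot err 4.5896796939753e-16
[ 0.616 -0.271  0.174] [-0.808  0.082  1.817  0.833  0.972  0.137] 1.352066897424215e-11
[ 0.516 -0.241  0.204] [-0.942 -0.151  1.987  0.818  1.11   0.091] 3.945695403159935e-12
[ 0.516 -0.171  0.214] [-0.987 -0.264  2.204  1.115  1.093 -0.15 ] 3.043455543268204e-09
[0.563, -0.1, 0.15] [-0.632 -0.266  2.339  1.285  0.673 -0.12 ] 2.410142746867079e-13
[0.563, 0.043, 0.12] [-0.045 -0.348  2.461  1.412  0.16   0.089] 0.03811951698333766
[0.563, 0.043, 0.035] [ 0.038 -0.048  2.458  2.958  0.283 -1.421] 1.5383897103704891e-15
```

```bash
python3 - <<'E'
s=open("h.py").read()
s=s.replace("a1,d1,L2,L3,a3,Lt=P","a1,d1,L2,L3,a3,Lt,b1=P").replace(".apply([a1,0,d1])",".apply([a1,b1,d1])").replace("[0,.4,.4,.4,0,.3])","[0,.4,.4,.4,0,.3,.05])")
open("h.py","w").write(s)
E
python3 - <<'E'
from h import *
np.set_printoptions(precision=3,suppress=True)
r=fit(1); print(r.x,r.cost); P=r.x; s4=1
s=arm.state(); q0=s["joints"]; print(fk(q0,P)[0]-s["eef_pos"])
M0=R.from_quat(s["tool_rot"]); yaw=np.radians(13.5); M=R.from_rotvec(-np.array([-np.sin(yaw),np.cos(yaw),0])*np.radians(13))*M0
p=s["eef_pos"]; goff=M.apply([0,0,-.015])
for yw in (80,70,60,50,35,13.5,-40,-60):
    q=q0; D=R.from_euler("z",yw-13.5,degrees=True); c,sn=np.cos(np.radians(yw)),np.sin(np.radians(yw))
    lay=np.array([.600-.05*c,.039-.05*sn,.043])-D.apply(goff)
    a=p+[-.1,.03,.05]
    print(yw,lay)
    for k in (0,.33,.67,1):
        x=a+(lay+[0,0,.08]-a)*k; q,e=ik(x,R.from_euler("z",(yw-13.5)*k,degrees=True)*M,P,s4,q)
        print("  ",q,"e%.4f"%e)
    q,e=ik(lay,D*M,P,s4,q); print("  lay",q,"e%.4f"%e)
E
```

```text
[-0.     0.162  0.477  0.5    0.07   0.323  0.076] 2.5299055732136255e-07
[-0. -0. -0.]
80 [0.593 0.002 0.035]
   [-1.08  -0.093  2.067  1.113  1.156 -0.226] e0.0000
   [-0.957  0.071  1.975  1.06   1.331 -0.409] e0.0000
   [-0.779  0.254  1.831  0.98   1.473 -0.544] e0.0000
   [-0.581  0.441  1.643  0.892  1.604 -0.638] e0.0000
  lay [-0.581  0.555  1.672  0.893  1.514 -0.749] e0.0000
70 [0.587 0.004 0.035]
   [-1.08  -0.093  2.067  1.113  1.156 -0.226] e0.0000
   [-0.96   0.035  2.013  1.08   1.287 -0.386] e0.0000
   [-0.794  0.188  1.915  1.026  1.389 -0.511] e0.0000
   [-0.612  0.349  1.777  0.964  1.48  -0.598] e0.0000
  lay [-0.612  0.475  1.807  0.981  1.392 -0.727] e0.0000
60 [0.581 0.007 0.035]
   [-1.08  -0.093  2.067  1.113  1.156 -0.226] e0.0000
   [-0.959 -0.001  2.05   1.099  1.241 -0.362] e0.0000
   [-0.802  0.119  1.997  1.074  1.302 -0.475] e0.0000
   [-0.631  0.254  1.907  1.042  1.351 -0.557] e0.0000
  lay [-0.631  0.393  1.939  1.082  1.268 -0.711] e0.0000
50 [0.576 0.01  0.035]
   [-1.08  -0.093  2.067  1.113  1.156 -0.226] e0.0000
   [-0.956 -0.038  2.086  1.118
[... 699 characters left out ...]
3  2.349  1.504  0.509 -0.273] e0.0000
  lay [-0.372  0.059  2.397  1.964  0.554 -0.803] e0.0000
-40 [0.571 0.063 0.035]
   [-1.08  -0.093  2.067  1.113  1.156 -0.226] e0.0000
   [-0.704 -0.318  2.31   1.183  0.573  0.087] e0.0000
   [-0.07  -0.232  2.291 -1.074  0.273  2.81 ] e0.0493
   [ 0.218 -0.027  2.03  -0.795  0.712  2.81 ] e0.3297
  lay [ 0.166  0.078  2.07  -0.773  0.576  2.81 ] e0.4119
-60 [0.581 0.071 0.035]
   [-1.08  -0.093  2.067  1.113  1.156 -0.226] e0.0000
   [-0.589 -0.335  2.32   1.096  0.384  0.289] e0.0000
   [ 0.031 -0.162  2.164 -0.92   0.538  2.81 ] e0.1707
   [ 0.25   0.126  1.799 -0.666  1.033  2.81 ] e0.5258
  lay [ 0.203  0.205  1.857 -0.62   0.887  2.81 ] e0.5942
```

Run:
```python
from h import *
np.set_printoptions(precision=3,suppress=True)
s=arm.state(); M0=R.from_quat(s["tool_rot"]); yaw=np.radians(13.5); M=R.from_rotvec(-np.array([-np.sin(yaw),np.cos(yaw),0])*np.radians(13))*M0
p=s["eef_pos"]; D=R.from_euler("z",46.5,degrees=True); c,sn=np.cos(np.radians(60)),np.sin(np.radians(60))
lay=np.array([.600-.05*c,.039-.05*sn,.043])-D.apply(M.apply([0,0,-.015])); print(lay)
np.savez("lay.npz",lay=lay,q=(D*M).as_quat())
a=p+[-.1,-.02,.05]
plan([(a,M0),(a+[0,.07,0],M),(lay+[0,0,.07],D*M)])
```

```text
[0.581 0.007 0.035]
1 x [0.0, 0.0, 0.0, -1.0, -0.2, 0.5] rows>=2.7
1 x [0.008, -0.035, -0.0, 0.0, 0.7, 0.0] rows>=1.8
3 x [0.0, -0.0, 0.043, 0.217, 0.76, -0.331] rows>=2.2
```

Request:
{"api": "play_rows", "payload": {"steps": [[0,0,0,0,0,0.06,1],[0,0,0,0,0,0.13,1],[0,0,0,-0.08,-0.02,0.2,1],[0,0,0,-0.2,-0.04,0.27,1],[0,0,0,-0.36,-0.08,0.34,1],[0,0,0,-0.54,-0.11,0.4,1],[0,0,0,-0.72,-0.15,0.45,1],[0,0,0,-0.88,-0.18,0.5,1],[0,0,0,-1,-0.2,0.5,1],[0,0,0,-1,-0.2,0.5,1]]}}

```text
t: 9.5
eef_pos: [0.5139, -0.2918, 0.2048]
tool_rot: [0.918, 0.106, 0.379, -0.046]
contact_force: [-0.1, 0.0, -1.9]
finger_gap: 0.131
grasp_force: 58.7
```

Request:
{"api": "play_rows", "payload": {"steps": [[0.002,-0.008,0,0,0.15,0,1],[0.004,-0.018,0,0,0.35,0,1],[0.006,-0.028,0,0,0.55,0,1],[0.0084,-0.0351,0,0,0.7,0,1],[0.0084,-0.0351,0,0,0.7,0,1]]}}

```text
t: 9.92
eef_pos: [0.5151, -0.2184, 0.2028]
tool_rot: [0.869, 0.101, 0.481, -0.06]
contact_force: [-0.9, -0.9, -1.7]
finger_gap: 0.133
grasp_force: 58.7
```

Request:
{"api": "play_rows", "payload": {"steps": [[0,0,0.011,0.054,0.19,-0.083,1],[0,0,0.022,0.108,0.38,-0.165,1],[0,0,0.033,0.163,0.57,-0.248,1],[0,0,0.043,0.217,0.76,-0.331,1]]}}

```text
t: 10.25
eef_pos: [0.538, -0.145, 0.171]
tool_rot: [0.847, 0.219, 0.468, -0.123]
contact_force: [-0.0, 0.6, -1.4]
finger_gap: 0.127
grasp_force: 58.7
```

Request:
{"api": "play_rows", "payload": {"steps": [[0,0,0.011,0.054,0.19,-0.083,1],[0,0,0.022,0.108,0.38,-0.165,1],[0,0,0.033,0.163,0.57,-0.248,1],[0,0,0.043,0.217,0.76,-0.331,1]]}}

```text
t: 10.58
eef_pos: [0.5599, -0.069, 0.1377]
tool_rot: [0.81, 0.331, 0.447, -0.185]
contact_force: [0.8, -0.5, -1.7]
finger_gap: 0.134
grasp_force: 58.7
```

Request:
{"api": "play_rows", "payload": {"steps": [[0,0,0.011,0.054,0.19,-0.083,1],[0,0,0.022,0.108,0.38,-0.165,1],[0,0,0.033,0.163,0.57,-0.248,1],[0,0,0.043,0.217,0.76,-0.331,1],[0,0,0.043,0.217,0.76,-0.331,1],[0,0,0.043,0.217,0.76,-0.331,1]]}}

```text
t: 11.08
eef_pos: [0.5815, 0.0071, 0.1044]
tool_rot: [0.759, 0.436, 0.418, -0.244]
contact_force: [-0.1, -0.2, -1.0]
finger_gap: 0.132
grasp_force: 58.8
```

Run:
```python
from h import *
np.set_printoptions(precision=3,suppress=True)
s=arm.state(); print(s["joints"],s["eef_pos"],s["contact_force"]); z=np.load("lay.npz")
plan([(z["lay"]+[0,0,.015],R.from_quat(z["q"]))])
ims=[]
for c in ("scene","top"):
    f,W=grab(c)
    hsv=cv2.cvtColor(f["color"],cv2.COLOR_RGB2HSV); yy,xx=np.mgrid[:480,:640]
    pl=proj(f,W,[.6,.039,.09]); b=cv2.inRange(hsv,(105,120,50),(125,255,255)).astype(bool)&(np.hypot(xx-pl[0],yy-pl[1])<40)
    ys,xs=np.nonzero(b); print(c,"lid px",xs.min(),xs.max(),ys.min(),ys.max(),"n",len(xs),"mat corners exp",[proj(f,W,[x,y,.004]).round(0) for x,y in ((.68,.138),(.698,-.043),(.519,-.059),(.501,.12))], "lid exp",proj(f,W,[.6,.039,.082]))
    u,v=proj(f,W,[.6,.03,.05]).astype(int); ims.append(cv2.resize(f["color"][v-60:v+60,u-60:u+60,::-1],(400,400),interpolation=cv2.INTER_CUBIC))
cv2.imwrite("pics/lay1.png",np.hstack(ims))
```

```text
[-0.63   0.271  1.913  1.045  1.339 -0.575] [0.582 0.007 0.104] [-0.098 -0.201 -1.012]
1 x [0.0, -0.0, -0.0, -0.002, -0.004, -0.543] rows>=1.3
scene lid px 280 334 240 282 n 1831 mat corners exp [array([308., 313.]), array([264., 276.]), array([309., 245.]), array([352., 277.])] lid exp [307.653 259.248]
top lid px 308 359 234 283 n 1856 mat corners exp [array([302., 237.]), array([357., 231.]), array([363., 285.]), array([308., 292.])] lid exp [332.983 258.028]
```

View pics/lay1.png

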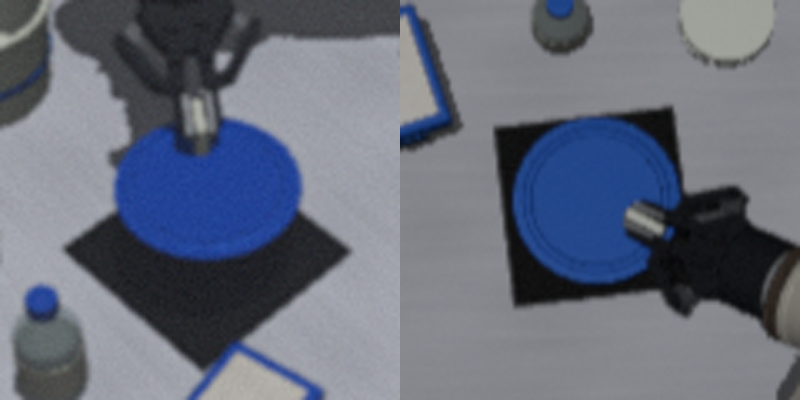

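The lid (top px centre 333,258) sits centred over the mat as predicted. I lower it.

Request:
{"api": "play_rows", "payload": {"steps": [[0,0,0,0,0,-0.12,1],[0,0,0,0,0,-0.26,1],[0,0,0,0,0,-0.4,1],[0,0,0,0,0,-0.52,1],[0,0,0,0,0,-0.58,1],[0,0,0,0,0,-0.6,1],[0,0,0,0,0,-0.6,1]]}}

```text
t: 11.77
eef_pos: [0.5811, 0.0067, 0.0443]
tool_rot: [0.759, 0.435, 0.418, -0.244]
contact_force: [0.2, 0.4, -0.1]
finger_gap: 0.133
grasp_force: 58.9
```

Request:
{"api": "play_rows", "payload": {"steps": [[0,0,0,0,0,-0.02,1],[0,0,0,0,0,-0.04,1],[0,0,0,0,0,-0.06,1],[0,0,0,0,0,-0.06,1]]}}

```text
t: 12.1
eef_pos: [0.5812, 0.0069, 0.0386]
tool_rot: [0.759, 0.436, 0.418, -0.244]
contact_force: [-0.6, 0.1, -1.3]
finger_gap: 0.125
grasp_force: 58.9
```

Request:
{"api": "play_rows", "payload": {"steps": [[0,0,0,0,0,-0.01,1],[0,0,0,0,0,-0.02,1],[0,0,0,0,0,-0.02,1]]}}

```text
t: 12.35
eef_pos: [0.5811, 0.0069, 0.0366]
tool_rot: [0.759, 0.436, 0.418, -0.244]
contact_force: [-0.3, -0.2, -1.7]
finger_gap: 0.128
grasp_force: 58.9
```

Request:
{"api": "play_rows", "payload": {"steps": [[0,0,0,0,0,-0.01,1],[0,0,0,0,0,-0.015,1],[0,0,0,0,0,-0.015,1]]}}

```text
t: 12.6
eef_pos: [0.5811, 0.0069, 0.0351]
tool_rot: [0.759, 0.436, 0.418, -0.244]
contact_force: [-0.1, 0.1, -0.3]
finger_gap: 0.131
grasp_force: 58.9
```

Request:
{"api": "play_rows", "payload": {"steps": [[0,0,0,0,0,-0.01,1],[0,0,0,0,0,-0.01,1]]}}

```text
t: 12.77
eef_pos: [0.5811, 0.0069, 0.0341]
tool_rot: [0.759, 0.436, 0.418, -0.244]
contact_force: [-0.3, 0.2, -1.0]
finger_gap: 0.134
grasp_force: 58.9
```

Request:
{"api": "play_rows", "payload": {"steps": [[0,0,0,0,0,-0.01,1],[0,0,0,0,0,-0.01,1]]}}

```text
t: 12.93
eef_pos: [0.5812, 0.007, 0.0339]
tool_rot: [0.758, 0.436, 0.419, -0.244]
contact_force: [-5.9, 0.3, 9.9]
finger_gap: 0.131
grasp_force: 60.3
```

Contact with the mat. I release and back off, while I work out the scoop poses.

Request:
{"api": "play_rows", "payload": {"steps": [[0,0,0,0,0,0.003,0.5],[0,0,0,0,0,0.003,0],[0,0,0,0,0,0.003,-0.5],[0,0,0,0,0,0.003,-1],[0,0,0,0,0,0.003,-1],[0,0,0,0,0,0.003,-1],[0,0,0,0,0,0.003,-1]]}}

```text
t: 13.52
eef_pos: [0.5812, 0.0069, 0.0335]
tool_rot: [0.759, 0.436, 0.418, -0.244]
contact_force: [0.1, 0.2, 1.3]
finger_gap: 1.005
grasp_force: 0.0
```

Request:
{"api": "play_rows", "payload": {"steps": [[0,0,0,-0.06,-0.11,0.08,-1],[0,0,0,-0.17,-0.29,0.21,-1],[0,0,0,-0.3,-0.5,0.4,-1],[0,0,0,-0.424,-0.734,0.8,-1],[0,0,0,-0.424,-0.734,1,-1]]}}

```text
t: 13.93
eef_pos: [0.5379, -0.069, 0.1351]
tool_rot: [0.759, 0.435, 0.418, -0.243]
contact_force: [1.2, -0.7, 0.6]
finger_gap: 0.998
grasp_force: 0.0
```

```bash
cat >> h.py <<'E'
PK=None
def kin():
    global PK
    if PK is None: PK=fit(1).x
    return PK
# scoop frame: grip point, lip
SG=np.array([-.109,0,.043]); SL=np.array([.064,0,.007])
def scoopR(yaw,tilt): # tilt>0: front down
    return R.from_euler("z",yaw,degrees=True)*R.from_euler("y",tilt,degrees=True)
def tool_from_scoop(yaw,tilt,L,flip,ref,refpos,back=.0):
    """tool pose with scoop rotated, ref (scoop-frame point) at refpos"""
    S=scoopR(yaw,tilt); M=S*R.from_matrix(toolR(0,L,flip))
    g=np.array(refpos)+S.apply(SG-ref); return g+M.apply([0,0,.019-back]),M,g
E
python3 - <<'E'
from h import *
np.set_printoptions(precision=3,suppress=True)
P=kin(); s=arm.state(); print(s["eef_pos"],s["joints"],fk(s["joints"],P)[0]-s["eef_pos"])
for flip in (False,True):
  for L in (30,45,58):
    for yp in (-25,0,20):
      q=s["joints"] if flip else np.array([.5,.3,1.8,.3,1.2,-1]); out=[]
      for (yw,t,ref,pos) in ((15.5,0,SG,[.411,.357,.043]),(15.5,-10,SG,[.40,.35,.2]),(yp/2+8,-10,SG,[.42,.05,.25]),(yp,-10,SL,[.61,-.25,.16]),(yp,45,SL,[.61,-.25,.13])):
        x,M,g=tool_from_scoop(yw,t,L,flip,ref,pos); b=None
        for q0 in (q,np.array([.5,.3,1.8,.3,1.,-1.]),np.array([0,.3,1.8,1.5,1,1.])):
          r=ik(x,M,P,1,q0)
          if r[1]<1e-3: b=r;break
        if b is None: out.append("X"); continue
        q=b[0]; out.append(np.round(q,2))
      print(flip,L,yp,*out)
E
```

```text
[ 0.538 -0.069  0.135] [-0.804  0.228  1.888  0.955  1.495 -0.596] [-0.  0. -0.]
False 30 -25 [ 0.69  0.05  2.09 -0.4   0.54 -0.85] [ 0.74 -0.23  2.05 -0.45  0.73 -0.85] [-0.05 -0.62  2.19 -0.02  0.88 -1.53] [-0.6  -0.4   2.24  0.18  0.61 -1.84] [-0.51  0.29  1.24 -0.02  1.88 -1.64]
False 30 0 [ 0.69  0.05  2.09 -0.4   0.54 -0.85] [ 0.74 -0.23  2.05 -0.45  0.73 -0.85] [-0.24 -0.64  2.19  0.3   0.95 -2.05] X [-0.52  0.29  1.24 -0.13  1.84 -2.11]
False 30 20 [ 0.69  0.05  2.09 -0.4   0.54 -0.85] [ 0.74 -0.23  2.05 -0.45  0.73 -0.85] [-0.38 -0.62  2.19  0.49  1.06 -2.39] X [-0.53  0.3   1.23 -0.2   1.78 -2.47]
False 45 -25 [ 0.76  0.05  2.24 -1.21  0.36 -0.03] [ 0.82 -0.26  2.21 -0.99  0.54 -0.31] X [-0.63 -0.48  2.42  0.58  0.3  -2.25] [-0.52  0.12  1.42  0.    1.6  -1.65]
False 45 0 [ 0.76  0.05  2.24 -1.21  0.36 -0.03] [ 0.82 -0.26  2.21 -0.99  0.54 -0.31] X X [-0.59  0.14  1.4   0.    1.61 -2.16]
False 45 20 [ 0.76  0.05  2.24 -1.21  0.36 -0.03] [ 0.82 -0.26  2.21 -0.99  0.54 -0.31] X [-1.25  0.07  1.99  1.01  1.32  2.71] [-0.63  0.18  1.35 -0.    1.61 -2.55]
False 58 -25 [0.82 0.12
[... 917 characters left out ...]
.53  0.3   1.23 -0.2   1.78  0.67]
True 45 -25 X X X [-0.63 -0.48  2.42  0.58  0.3   0.9 ] [-0.52  0.12  1.42  0.    1.6   1.49]
True 45 0 X X X [-1.18 -0.24  2.27  1.11  1.01 -0.2 ] [-0.59  0.14  1.4  -0.    1.61  0.98]
True 45 20 X X X [-1.25  0.07  1.99  1.01  1.32 -0.43] [-0.63  0.18  1.35  0.    1.61  0.59]
True 58 -25 [ 0.82  0.12  2.33  4.25  0.52 -2.31] X X [-0.67 -0.46  2.55  2.1   0.25 -0.63] [-0.53 -0.02  1.58  0.02  1.36  1.48]
True 58 0 [ 0.82  0.12  2.33  4.25  0.52 -2.31] X X [-1.29 -0.17  2.37  1.4   1.13 -0.54] [-0.66  0.01  1.55  0.14  1.4   0.9 ]
True 58 20 [ 0.82  0.12  2.33  4.25  0.52 -2.31] X X [-1.33  0.16  2.04  1.2   1.43 -0.63] [-0.73  0.09  1.47  0.2   1.48  0.48]
```

Run:
```python
from h import *
np.set_printoptions(precision=3,suppress=True)
P=kin(); s=arm.state(); q0=s["joints"]
x,M,g=tool_from_scoop(15.5,0,30,False,SG,[.411,.357,.043]); x=x-M.apply([0,0,.12]); print("pre",x)
qp,e=ik(x,M,P,1,np.array([.7,0,2.0,-.4,.6,-.85])); print(qp,e)
up=q0.copy(); up[1]-=.3
n=8; way=[]
for k in range(1,n+1):
    t=k/n; q=q0+(qp-q0)*t; q[1]-=.35*np.sin(np.pi*t); p,A=fk(q,P); way.append((p,A)); print(p,np.round(q,2))
plan(way)
```

```text
pre [0.362 0.344 0.13 ]
[ 0.757 -0.208  2.085 -0.326  0.819 -0.915] 4.949163340804172e-16
[0.519 0.009 0.16 ] [-0.61  0.04  1.91  0.8   1.41 -0.64]
[0.494 0.07  0.185] [-0.41 -0.13  1.94  0.63  1.33 -0.68]
[0.468 0.118 0.204] [-0.22 -0.26  1.96  0.47  1.24 -0.72]
[0.446 0.158 0.213] [-0.02 -0.34  1.99  0.31  1.16 -0.76]
[0.428 0.196 0.209] [ 0.17 -0.37  2.01  0.15  1.07 -0.8 ]
[0.412 0.239 0.192] [ 0.37 -0.35  2.04 -0.01  0.99 -0.84]
[0.392 0.288 0.164] [ 0.56 -0.29  2.06 -0.17  0.9  -0.87]
[0.362 0.344 0.13 ] [ 0.76 -0.21  2.09 -0.33  0.82 -0.91]
1 x [-0.046, -0.013, 0.037, -0.188, 0.779, 0.252] rows>=3.0
1 x [-0.042, -0.019, 0.035, -0.253, 0.609, 0.243] rows>=2.9
1 x [-0.036, -0.021, 0.034, -0.259, 0.478, 0.19] rows>=2.7
1 x [-0.03, -0.02, 0.034, -0.223, 0.401, 0.092] rows>=2.5
1 x [-0.027, -0.017, 0.035, -0.177, 0.385, -0.036] rows>=2.4
1 x [-0.025, -0.014, 0.038, -0.159, 0.425, -0.171] rows>=2.4
1 x [-0.025, -0.012, 0.042, -0.197, 0.493, -0.281] rows>=2.5
1 x [-0.024, -0.013, 0.046, -0.3, 0.556, -0.336] rows>=2.7
```

Request:
{"api": "play_rows", "payload": {"steps": [[-0.046,-0.013,0.037,-0.188,0.779,0.252,-1],[-0.046,-0.013,0.037,-0.188,0.779,0.252,-1],[-0.046,-0.013,0.037,-0.188,0.779,0.252,-1],[-0.046,-0.013,0.037,-0.188,0.779,0.252,-1]]}}

```text
t: 14.27
eef_pos: [0.5204, 0.0128, 0.1613]
tool_rot: [0.71, 0.59, 0.35, -0.157]
contact_force: [-0.1, -0.9, 0.7]
finger_gap: 1.002
grasp_force: 0.0
```

Request:
{"api": "play_rows", "payload": {"steps": [[-0.042,-0.019,0.035,-0.253,0.609,0.243,-1],[-0.042,-0.019,0.035,-0.253,0.609,0.243,-1],[-0.042,-0.019,0.035,-0.253,0.609,0.243,-1],[-0.042,-0.019,0.035,-0.253,0.609,0.243,-1]]}}

```text
t: 14.6
eef_pos: [0.4947, 0.0734, 0.1841]
tool_rot: [0.635, 0.712, 0.293, -0.067]
contact_force: [0.0, -1.0, 0.8]
finger_gap: 1.002
grasp_force: 0.0
```

Request:
{"api": "play_rows", "payload": {"steps": [[-0.036,-0.021,0.034,-0.259,0.478,0.19,-1],[-0.036,-0.021,0.034,-0.259,0.478,0.19,-1],[-0.036,-0.021,0.034,-0.259,0.478,0.19,-1]]}}

```text
t: 14.85
eef_pos: [0.4682, 0.1211, 0.2023]
tool_rot: [0.541, 0.805, 0.244, 0.02]
contact_force: [0.4, -0.5, 0.3]
finger_gap: 1.003
grasp_force: 0.0
```

Request:
{"api": "play_rows", "payload": {"steps": [[-0.03,-0.02,0.034,-0.223,0.401,0.092,-1],[-0.03,-0.02,0.034,-0.223,0.401,0.092,-1],[-0.03,-0.02,0.034,-0.223,0.401,0.092,-1]]}}

```text
t: 15.1
eef_pos: [0.4457, 0.1613, 0.2107]
tool_rot: [0.431, 0.875, 0.201, 0.094]
contact_force: [-0.2, -0.6, -0.1]
finger_gap: 1.0
grasp_force: 0.0
```

Request:
{"api": "play_rows", "payload": {"steps": [[-0.027,-0.017,0.035,-0.177,0.385,-0.036,-1],[-0.027,-0.017,0.035,-0.177,0.385,-0.036,-1],[-0.027,-0.017,0.035,-0.177,0.385,-0.036,-1]]}}

```text
t: 15.35
eef_pos: [0.4278, 0.1997, 0.2057]
tool_rot: [0.312, 0.924, 0.158, 0.153]
contact_force: [1.1, -0.9, 0.1]
finger_gap: 1.005
grasp_force: 0.0
```

Request:
{"api": "play_rows", "payload": {"steps": [[-0.025,-0.014,0.038,-0.159,0.425,-0.171,-1],[-0.025,-0.014,0.038,-0.159,0.425,-0.171,-1],[-0.025,-0.014,0.038,-0.159,0.425,-0.171,-1],[-0.025,-0.014,0.038,-0.159,0.425,-0.171,-1],[-0.025,-0.014,0.038,-0.159,0.425,-0.171,-1]]}}

```text
t: 15.77
eef_pos: [0.4128, 0.2408, 0.189]
tool_rot: [0.183, 0.956, 0.116, 0.197]
contact_force: [0.2, -0.8, -0.0]
finger_gap: 0.997
grasp_force: 0.0
```

Run:
```python
from h import *
np.set_printoptions(precision=3,suppress=True)
s=arm.state(); print(s["joints"],s["eef_pos"],s["contact_force"])
f,W=grab("wrist"); l,t=0,0
for n,z in [("scoop_grip",.043),("scoop_lip",.007),("scoop",0)]:
    for q in arm.mark_of("wrist",n)[:2]: print(n,q["pixel"],q["p"],atz(f,W,q["pixel"],z))
hsv=cv2.cvtColor(f["color"],cv2.COLOR_RGB2HSV); n,_,st,ce=cv2.connectedComponentsWithStats(cv2.inRange(hsv,(3,150,100),(18,255,255)))
for i in range(1,n):
    if st[i,4]>200: print("cap",ce[i],st[i,4],atz(f,W,ce[i],.012))
a=f["color"][:,:,::-1].copy(); ft,Wt=grab("top")
u,v=proj(ft,Wt,[.6,.039,.02]).astype(int); b=cv2.resize(ft["color"][v-40:v+40,u-26:u+27,::-1],(160,240)); 
cv2.imwrite("pics/w3.png",np.hstack([a,cv2.copyMakeBorder(b,0,240,0,0,cv2.BORDER_CONSTANT)]))
x,M,g=tool_from_scoop(15.5,0,30,False,SG,[.411,.357,.043]); x=x-M.apply([0,0,.12]); plan([(x,M)])
```

```text
[ 0.376 -0.336  2.035 -0.017  0.982 -0.811] [0.413 0.241 0.189] [ 0.189 -0.823 -0.   ]
scoop_grip [400.4, 80.0] 0.79 [0.402 0.355 0.043]
scoop_lip [448.9, 197.7] 0.92 [0.566 0.403 0.007]
scoop_lip [563.6, 166.6] 0.81 [0.599 0.552 0.007]
scoop [599.9, 114.7] 0.92 [0.555 0.599 0.   ]
scoop [423.4, 156.0] 0.74 [0.505 0.384 0.   ]
cap [437.932 119.371] 474 [0.465 0.398 0.012]
cap [393.44  152.163] 368 [0.478 0.35  0.012]
cap [426.43  157.189] 561 [0.499 0.381 0.012]
cap [457.773 158.603] 481 [0.517 0.414 0.012]
cap [419.472 189.707] 441 [0.533 0.369 0.012]
2 x [-0.024, -0.012, 0.045, -0.255, 0.515, -0.3] rows>=2.6
```

View pics/w3.png

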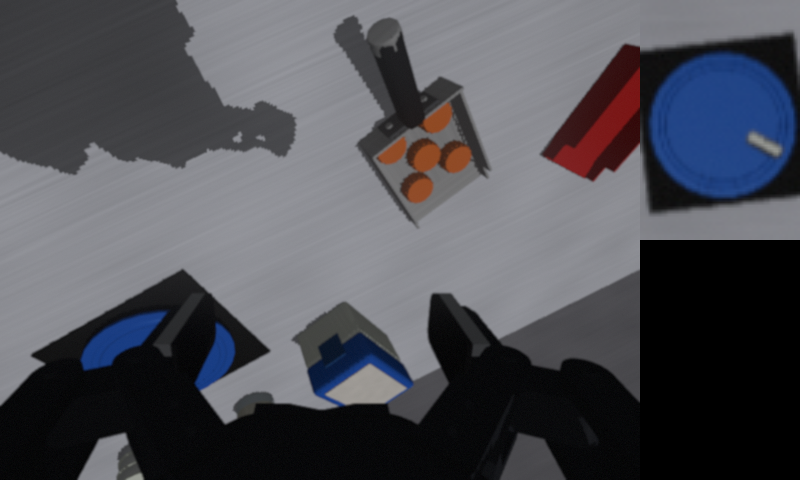

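The lid lies flat on the mat with the grip up. The steel scoop's handle runs from (384,30) to (415,120), and all five caps are in the pan. Scoop yaw is about 16°, grip near (.406,.356).

Request:
{"api": "play_rows", "payload": {"steps": [[-0.024,-0.012,0.045,-0.27,0.51,-0.3,-1],[-0.024,-0.012,0.045,-0.27,0.51,-0.3,-1],[-0.024,-0.012,0.045,-0.27,0.51,-0.3,-1]]}}

```text
t: 16.27
eef_pos: [0.384, 0.2936, 0.158]
tool_rot: [0.021, 0.97, 0.077, 0.228]
contact_force: [-0.2, -1.1, -0.5]
finger_gap: 0.996
grasp_force: 0.0
```

Request:
{"api": "play_rows", "payload": {"steps": [[-0.024,-0.012,0.045,-0.27,0.51,-0.3,-1],[-0.024,-0.012,0.045,-0.27,0.51,-0.3,-1],[-0.024,-0.012,0.045,-0.27,0.51,-0.3,-1],[-0.024,-0.012,0.045,-0.27,0.51,-0.3,-1],[-0.024,-0.012,0.045,-0.27,0.51,-0.3,-1]]}}

```text
t: 16.68
eef_pos: [0.359, 0.3431, 0.1306]
tool_rot: [-0.131, 0.958, 0.038, 0.253]
contact_force: [0.6, -0.3, 1.0]
finger_gap: 1.003
grasp_force: 0.0
```

Run:
```python
from h import *
np.set_printoptions(precision=3,suppress=True)
s=arm.state(); print(s["joints"],s["eef_pos"])
f,W=grab("wrist"); save(f,"w4.png")
for n,z in [("scoop_grip",.043),("scoop_lip",.007),("scoop",0)]:
    for q in arm.mark_of("wrist",n)[:2]: print(n,q["pixel"],q["p"],atz(f,W,q["pixel"],z))
hsv=cv2.cvtColor(f["color"],cv2.COLOR_RGB2HSV); n,_,st,ce=cv2.connectedComponentsWithStats(cv2.inRange(hsv,(3,150,80),(18,255,255)))
for i in range(1,n):
    if st[i,4]>200: print("cap",ce[i],st[i,4],atz(f,W,ce[i],.012))
x,M,g=tool_from_scoop(16,0,30,False,SG,[.406,.356,.043]); plan([(x-M.apply([0,0,.06]),M),(x,M)])
print(proj(f,W,[.406,.356,.043]),proj(f,W,g))
```

```text
[ 0.754 -0.213  2.088 -0.311  0.822 -0.929] [0.359 0.343 0.131]
scoop_grip [319.5, 222.7] 0.79 [0.398 0.353 0.043]
scoop_grip [605.4, 338.8] 0.6 [0.482 0.682 0.043]
scoop_lip [322.2, 312.9] 0.78 [0.566 0.403 0.007]
scoop_lip [345.5, 288.6] 0.65 [0.516 0.413 0.007]
scoop [321.5, 270.1] 0.92 [0.502 0.384 0.   ]
scoop [481.8, 324.4] 0.86 [0.553 0.597 0.   ]
cap [318.781 278.954] 479 [0.501 0.381 0.012]
cap [345.774 294.396] 371 [0.518 0.414 0.012]
cap [298.168 296.364] 368 [0.534 0.369 0.012]
1 x [-0.001, -0.001, 0.001, 0.268, 0.076, -0.525] rows>=1.4
1 x [0.0, 0.0, 0.0, 0.288, 0.083, -0.52] rows>=1.4
[320.336 231.284] [320.336 231.284]
```

View pics/w4.png

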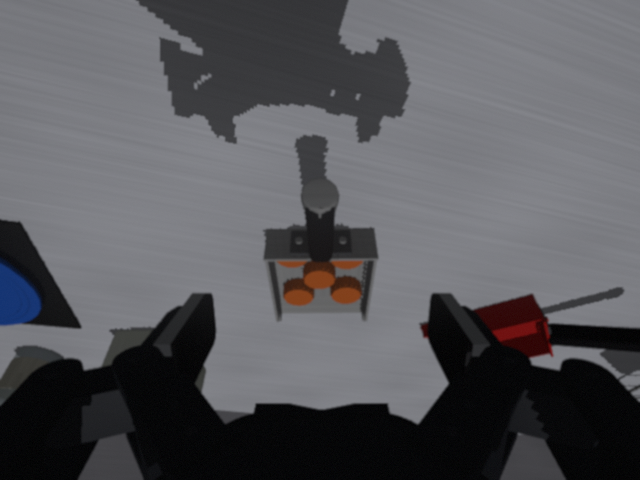

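The handle is centred between the pads at (320,225), and the red scoop is clear at the right. I descend and close.

Request:
{"api": "play_rows", "payload": {"steps": [[0,0,0,0.12,0.035,-0.25,-1],[0,0,0,0.25,0.072,-0.525,-1],[0,0,0,0.25,0.072,-0.525,-1],[0,0,0,0.25,0.072,-0.525,-1]]}}

```text
t: 17.22
eef_pos: [0.384, 0.3494, 0.077]
tool_rot: [-0.132, 0.958, 0.036, 0.252]
contact_force: [0.2, 0.1, 1.1]
finger_gap: 1.003
grasp_force: 0.0
```

Request:
{"api": "play_rows", "payload": {"steps": [[0,0,0,0.1,0.03,-0.17,-1],[0,0,0,0.2,0.06,-0.35,-1],[0,0,0,0.28,0.08,-0.52,-1],[0,0,0,0.28,0.08,-0.52,-1],[0,0,0,0.28,0.08,-0.52,-1]]}}

```text
t: 17.63
eef_pos: [0.4119, 0.3582, 0.0268]
tool_rot: [-0.132, 0.958, 0.037, 0.253]
contact_force: [0.4, -0.0, -0.2]
finger_gap: 0.996
grasp_force: 0.0
```

Request:
{"api": "play_rows", "payload": {"steps": [[0,0,0,0,0,0,0],[0,0,0,0,0,0,0.4],[0,0,0,0,0,0,0.7],[0,0,0,0,0,0,1],[0,0,0,0,0,0,1],[0,0,0,0,0,0,1],[0,0,0,0,0,0,1],[0,0,0,0,0,0,1],[0,0,0,0,0,0,1]]}}

```text
t: 18.38
eef_pos: [0.412, 0.3585, 0.0265]
tool_rot: [-0.133, 0.957, 0.037, 0.254]
contact_force: [-4.0, -1.8, 7.2]
finger_gap: 0.203
grasp_force: 60.2
```

Run:
```python
from h import *
np.set_printoptions(precision=3,suppress=True)
P=kin(); s=arm.state(); print(s["joints"],s["eef_pos"],s["contact_force"],s["finger_gap"])
S0=scoopR(16,0); M0=R.from_quat(s["tool_rot"]); rel=S0.inv()*M0
org=np.array([.403,.355,.043])-S0.apply(SG); tin=S0.inv().apply(s["eef_pos"]-org); print("org",org,"tcp in scoop",tin)
np.savez("sc.npz",rel=rel.as_quat(),tin=tin,p0=s["eef_pos"],q0=s["tool_rot"])
def pose(yaw,t,ref,pos):
    S=scoopR(yaw,t); return np.array(pos)+S.apply(tin-ref),S*rel
c=np.array([.645,-.264]); u=np.array([np.cos(np.radians(-25)),np.sin(np.radians(-25))])
lip=c-.035*u; print("lip",lip)
q=s["joints"]; way=[]
seq=[(16,-10,SG,[.40,.352,.11]),(16,-10,SG,[.37,.30,.20]),(8,-10,SG,[.39,.21,.23]),(-1,-10,SG,[.41,.12,.235]),(-10,-10,SG,[.42,.03,.235]),(-18,-10,SG,[.42,-.06,.235]),(-25,-8,SG,[.42,-.14,.22])]
for yaw,t,ref,pos in seq: way.append(pose(yaw,t,ref,pos))
way.append(pose(-25,-5,SL,[*(lip-.03*u),.165])); way.append(pose(-25,0,SL,[*lip,.15]))
for x,M in way: q,e=ik(x,M,P,1,q); print(np.round(x,3),np.round(q,2),"e%.4f"%e)
plan(way)
```

```text
[ 0.692  0.04   2.107 -0.389  0.545 -0.867] [0.412 0.359 0.026] [-4.039 -1.841  7.204] 0.20260583635843638
org [ 0.508  0.385 -0.   ] tcp in scoop [-0.099  0.001  0.026]
lip [ 0.613 -0.249]
[0.412 0.356 0.095] [ 0.74 -0.11  2.16 -0.59  0.53 -0.68] e0.0000
[0.382 0.304 0.185] [ 0.68 -0.38  2.16 -0.37  0.75 -0.97] e0.0000
[0.402 0.213 0.215] [ 0.46 -0.51  2.17 -0.27  0.83 -1.13] e0.0000
[0.422 0.121 0.22 ] [ 0.21 -0.57  2.19 -0.19  0.85 -1.27] e0.0000
[0.432 0.029 0.22 ] [-0.06 -0.61  2.21 -0.1   0.86 -1.41] e0.0000
[ 0.432 -0.063  0.22 ] [-0.33 -0.61  2.21  0.02  0.85 -1.59] e0.0000
[ 0.431 -0.144  0.205] [-0.54 -0.54  2.19  0.09  0.84 -1.71] e0.0000
[ 0.437 -0.166  0.17 ] [-0.59 -0.45  2.19  0.12  0.8  -1.78] e0.0000
[ 0.466 -0.179  0.169] [-0.56 -0.31  2.08  0.09  0.86 -1.73] e0.0000
1 x [0.008, -0.027, 0.0, -0.004, -0.022, 0.689] rows>=1.7
1 x [0.0, 0.0, 0.0, -0.3, -0.52, 0.9] rows>=2.6
1 x [0.0, -0.0, -0.022, 0.205, -0.917, 0.3] rows>=2.4
1 x [-0.0, 0.0, -0.025, 0.203, -0.919, 0.05] rows>=2.3
1 x [0.0, -0.0, -0.025, 0.1, -0.919, 0.0] rows>=2.2
1 x [0.0, 0.0, -0.022, -0.003, -0.917, 0.0] rows>=2.2
1 x [0.002, 0.005, -0.019, -0.009, -0.812, -0.154] rows>=2.0
1 x [0.004, 0.008, 0.0, 0.063, -0.22, -0.348] rows>=1.0
1 x [0.006, 0.013, -0.0, 0.282, -0.131, -0.007] rows>=0.7
```

Grasped (gap 17 mm, 60 N). I lift gently, front tipped up 10°.

Request:
{"api": "play_rows", "payload": {"steps": [[0,0,0,0,0,0.03,1],[0.001,-0.002,0,0,0,0.09,1],[0.002,-0.005,0,0,0,0.17,1],[0.003,-0.009,0,0,-0.005,0.26,1],[0.004,-0.014,0,0,-0.01,0.36,1],[0.005,-0.018,0,0,-0.015,0.46,1],[0.007,-0.023,0,0,-0.02,0.56,1],[0.008,-0.027,0,0,-0.02,0.64,1],[0.008,-0.027,0,0,-0.02,0.69,1],[0.008,-0.027,0,0,-0.02,0.69,1]]}}

```text
t: 19.22
eef_pos: [0.4118, 0.3567, 0.0964]
tool_rot: [-0.129, 0.931, 0.05, 0.338]
contact_force: [0.4, -0.7, -1.8]
finger_gap: 0.201
grasp_force: 58.9
```

Request:
{"api": "play_rows", "payload": {"steps": [[0,0,0,-0.01,-0.02,0.04,1],[0,0,0,-0.03,-0.06,0.11,1],[0,0,0,-0.06,-0.11,0.2,1],[0,0,0,-0.1,-0.17,0.31,1],[0,0,0,-0.14,-0.24,0.43,1],[0,0,0,-0.18,-0.31,0.55,1],[0,0,0,-0.22,-0.38,0.67,1],[0,0,0,-0.26,-0.45,0.78,1],[0,0,0,-0.29,-0.5,0.86,1],[0,0,0,-0.3,-0.52,0.9,1]]}}

```text
t: 20.05
eef_pos: [0.3818, 0.304, 0.1861]
tool_rot: [-0.129, 0.931, 0.05, 0.337]
contact_force: [0.1, -0.0, -2.5]
finger_gap: 0.201
grasp_force: 58.9
```

Run:
```python
from h import *
np.set_printoptions(precision=3,suppress=True)
s=arm.state(); print(s["joints"],s["eef_pos"],s["contact_force"],s["finger_gap"])
f,W=grab("wrist"); hsv=cv2.cvtColor(f["color"],cv2.COLOR_RGB2HSV); n,_,st,ce=cv2.connectedComponentsWithStats(cv2.inRange(hsv,(3,150,60),(18,255,255)))
for i in range(1,n):
    if st[i,4]>80: print("cap",ce[i],st[i,4])
for n in ("scoop_grip","scoop_lip","scoop"):
    for q in arm.mark_of("wrist",n)[:1]: print(n,q["pixel"],q["p"])
z=np.load("sc.npz"); rel=R.from_quat(z["rel"]);M=R.from_quat(s["tool_rot"]);S=M*rel.inv(); org=s["eef_pos"]-S.apply(z["tin"])
for r in (SG,SL,np.zeros(3)): print("exp",proj(f,W,org+S.apply(r)))
ft,Wt=grab("scene"); hs=cv2.cvtColor(ft["color"],cv2.COLOR_RGB2HSV); n,_,st,ce=cv2.connectedComponentsWithStats(cv2.inRange(hs,(3,150,80),(18,255,255)))
print("scene caps",[ce[i].round() for i in range(1,n) if st[i,4]>30],"exp",proj(ft,Wt,org+S.apply([-.014,0,.015])))
```

```text
[ 0.677 -0.381  2.156 -0.37   0.744 -0.976] [0.382 0.304 0.186] [ 0.095 -0.048 -2.46 ] 0.20111334623339502
cap [319.991 369.023] 1118
scoop_lip [323.3, 388.8] 0.8
scoop [503.9, 239.4] 0.57
exp [319.035 323.499]
exp [320.439 392.702]
exp [320.105 347.723]
scene caps [array([423., 275.]), array([437., 273.]), array([409., 277.])] exp [423.997 272.75 ]
```

Request:
{"api": "play_rows", "payload": {"steps": [[0,0,-0.001,0.02,-0.04,0.02,1],[0,0,-0.003,0.06,-0.12,0.05,1],[0,0,-0.006,0.1,-0.22,0.09,1],[0,0,-0.009,0.15,-0.34,0.13,1],[0,0,-0.012,0.2,-0.46,0.17,1],[0,0,-0.015,0.25,-0.58,0.21,1],[0,0,-0.018,0.31,-0.7,0.25,1],[0,0,-0.02,0.36,-0.81,0.28,1],[0,0,-0.022,0.405,-0.917,0.3,1]]}}

```text
t: 21.05
eef_pos: [0.423, 0.2113, 0.2157]
tool_rot: [-0.064, 0.938, 0.026, 0.34]
contact_force: [0.4, -0.2, -3.0]
finger_gap: 0.202
grasp_force: 58.8
```

Request:
{"api": "play_rows", "payload": {"steps": [[0,0,-0.003,0.025,-0.115,0.006,1],[0,0,-0.006,0.05,-0.23,0.012,1],[0,0,-0.009,0.075,-0.345,0.02,1],[0,0,-0.0125,0.1,-0.46,0.025,1],[0,0,-0.0155,0.125,-0.575,0.03,1],[0,0,-0.019,0.15,-0.69,0.035,1],[0,0,-0.022,0.175,-0.805,0.04,1],[0,0,-0.025,0.203,-0.919,0.05,1]]}}

```text
t: 21.72
eef_pos: [0.4428, 0.1194, 0.2202]
tool_rot: [0.01, 0.94, -0.001, 0.341]
contact_force: [0.8, -0.2, -2.7]
finger_gap: 0.201
grasp_force: 58.8
```

Request:
{"api": "play_rows", "payload": {"steps": [[0,0,-0.003,0.0125,-0.115,0,1],[0,0,-0.006,0.025,-0.23,0,1],[0,0,-0.009,0.037,-0.345,0,1],[0,0,-0.0125,0.05,-0.46,0,1],[0,0,-0.0155,0.062,-0.575,0,1],[0,0,-0.019,0.075,-0.69,0,1],[0,0,-0.022,0.087,-0.805,0,1],[0,0,-0.025,0.1,-0.919,0,1]]}}

```text
t: 22.38
eef_pos: [0.4526, 0.0275, 0.2203]
tool_rot: [0.084, 0.936, -0.028, 0.34]
contact_force: [1.0, -0.3, -2.9]
finger_gap: 0.204
grasp_force: 58.8
```

Request:
{"api": "play_rows", "payload": {"steps": [[0,0,-0.003,0,-0.115,0,1],[0,0,-0.0055,0,-0.23,0,1],[0,0,-0.008,0,-0.345,0,1],[0,0,-0.011,0,-0.46,0,1],[0,0,-0.0135,0,-0.57,0,1],[0,0,-0.016,0,-0.68,0,1],[0,0,-0.019,0,-0.78,0,1],[0,0,-0.021,0,-0.86,0,1],[0,0,-0.022,0,-0.9,0,1],[0,0,-0.022,0,-0.917,0,1]]}}

```text
t: 23.22
eef_pos: [0.4526, -0.0635, 0.22]
tool_rot: [0.148, 0.929, -0.051, 0.337]
contact_force: [0.1, -0.5, -2.7]
finger_gap: 0.202
grasp_force: 58.8
```

```bash
cat >> h.py <<'E'
def caps(c,hi=80):
    f,W=grab(c); hs=cv2.cvtColor(f["color"],cv2.COLOR_RGB2HSV); n,_,st,ce=cv2.connectedComponentsWithStats(cv2.inRange(hs,(3,150,hi),(18,255,255)))
    return f,W,[(ce[i].round().tolist(),int(st[i,4])) for i in range(1,n) if st[i,4]>12]
E
python3 - <<'E'
from h import *
np.set_printoptions(precision=3,suppress=True)
P=kin(); s=arm.state(); print(s["joints"],s["eef_pos"],s["contact_force"],s["finger_gap"])
z=np.load("sc.npz"); rel=R.from_quat(z["rel"]);M=R.from_quat(s["tool_rot"]);S=M*rel.inv(); org=s["eef_pos"]-S.apply(z["tin"])
print("scoop org",org,S.as_euler("ZYX",degrees=True))
for c in ("scene","top"):
    f,W,l=caps(c,60); print(c,l,"pan exp",proj(f,W,org+S.apply([-.014,0,.015])))
    hs=cv2.cvtColor(f["color"],cv2.COLOR_RGB2HSV)
    # tub check: net
    for n,zz in (("tub_mouth",.11),("tub",0)):
        for q in arm.mark_of(c,n)[:2]: print(n,q["pixel"],round(q["p"],2),atz(f,W,q["pixel"],zz))
def pose(yaw,t,ref,pos):
    S=scoopR(yaw,t); return np.array(pos)+S.apply(z["tin"]-ref),S*rel
u=np.array([np.cos(np.radians(-25)),np.sin(np.radians(-25))]); lip=np.array([.645,-.264])-.035*u
way=[pose(-25,-8,SL,[*(lip-.06*u),.19]),pose(-25,-5,SL,[*lip,.155])]
q=s["joints"]
for x,M in way: q,e=ik(x,M,P,1,q); print(np.round(x,3),np.round(q,2),"e%.4f"%e)
plan(way)
E
```

```text
[-0.309 -0.552  2.181  0.001  0.817 -1.564] [ 0.453 -0.064  0.22 ] [ 0.085 -0.462 -2.661] 0.20239062833257612
scoop org [ 0.55  -0.096  0.211] [-17.93  -10.094   0.079]
scene [([192.0, 68.0], 26), ([206.0, 70.0], 29), ([199.0, 77.0], 30), ([214.0, 80.0], 28), ([297.0, 186.0], 155), ([283.0, 184.0], 67), ([308.0, 191.0], 29)] pan exp [296.389 187.091]
tub_mouth [257.1, 149.4] 0.77 [ 0.44  -0.446  0.11 ]
tub_mouth [292.1, 192.3] 0.67 [ 0.481 -0.189  0.11 ]
tub [257.5, 172.3] 0.84 [ 0.44  -0.463  0.   ]
tub [236.3, 226.2] 0.7 [ 0.648 -0.275  0.   ]
top [([374.0, 263.0], 68), ([389.0, 267.0], 71), ([380.0, 274.0], 68), ([368.0, 282.0], 70), ([384.0, 287.0], 73)] pan exp [379.162 273.741]
tub_mouth [430.3, 240.8] 0.83 [ 0.644 -0.265  0.11 ]
tub_mouth [376.2, 274.2] 0.7 [ 0.543 -0.093  0.11 ]
tub [483.0, 307.1] 0.92 [ 0.438 -0.448  0.   ]
tub [425.4, 244.0] 0.79 [ 0.65  -0.269  0.   ]
[ 0.41  -0.154  0.187] [-0.62 -0.58  2.25  0.15  0.83 -1.82] e0.0000
[ 0.465 -0.179  0.16 ] [-0.57 -0.35  2.16  0.12  0.74 -1.77] e0.0000
1 x [0.002, 0.006, -0.02, -0.425, -0.911, -0.334] rows>=2.5
1 x [0.004, 0.008, 0.0, 0.544, -0.254, -0.264] rows>=1.6
```

The top view shows all five caps in the pan, and the tub mouth at (.644,-.265) hasn't moved. I approach the mouth.

Request:
{"api": "play_rows", "payload": {"steps": [[0,0,-0.001,-0.02,-0.04,-0.015,1],[0,0.001,-0.003,-0.06,-0.13,-0.05,1],[0.001,0.002,-0.005,-0.11,-0.24,-0.09,1],[0.001,0.002,-0.008,-0.17,-0.36,-0.13,1],[0.001,0.003,-0.011,-0.22,-0.48,-0.18,1],[0.001,0.004,-0.013,-0.28,-0.6,-0.22,1],[0.002,0.005,-0.016,-0.34,-0.72,-0.27,1],[0.002,0.005,-0.018,-0.38,-0.82,-0.3,1],[0.002,0.006,-0.02,-0.41,-0.89,-0.325,1],[0.002,0.006,-0.02,-0.425,-0.911,-0.334,1]]}}

```text
t: 24.35
eef_pos: [0.4098, -0.1547, 0.1863]
tool_rot: [0.207, 0.924, -0.069, 0.314]
contact_force: [0.2, 0.4, -1.9]
finger_gap: 0.206
grasp_force: 58.8
```

Request:
{"api": "play_rows", "payload": {"steps": [[0,0,0,0.02,-0.01,-0.01,1],[0,0.001,0,0.07,-0.03,-0.03,1],[0.001,0.002,0,0.13,-0.06,-0.06,1],[0.002,0.003,0,0.21,-0.1,-0.1,1],[0.002,0.004,0,0.29,-0.14,-0.14,1],[0.003,0.006,0,0.37,-0.17,-0.18,1],[0.003,0.007,0,0.45,-0.21,-0.22,1],[0.004,0.008,0,0.51,-0.24,-0.25,1],[0.004,0.008,0,0.544,-0.254,-0.264,1],[0.004,0.008,0,0.544,-0.254,-0.264,1]]}}

```text
t: 25.18
eef_pos: [0.4654, -0.179, 0.1596]
tool_rot: [0.208, 0.933, -0.062, 0.288]
contact_force: [-0.4, 0.0, -2.4]
finger_gap: 0.198
grasp_force: 58.8
```

Run:
```python
from h import *
np.set_printoptions(precision=3,suppress=True)
P=kin(); s=arm.state(); print(s["joints"],s["eef_pos"],s["contact_force"],s["finger_gap"])
z=np.load("sc.npz"); rel=R.from_quat(z["rel"]);M0=R.from_quat(s["tool_rot"]);S=M0*rel.inv(); org=s["eef_pos"]-S.apply(z["tin"])
print("scoop org",org,S.as_euler("ZYX",degrees=True),"lip",org+S.apply(SL))
for c in ("top",):
    f,W,l=caps(c,60); print(c,l,"pan exp",proj(f,W,org+S.apply([-.014,0,.015])))
ims=[]
f,W=grab("scene"); u0,v0=proj(f,W,[.6,-.25,.15]).astype(int); ims.append(cv2.resize(f["color"][v0-60:v0+60,u0-60:u0+60,::-1],(400,400),interpolation=cv2.INTER_CUBIC))
f,W=grab("top"); u0,v0=proj(f,W,[.6,-.25,.15]).astype(int); ims.append(cv2.resize(f["color"][v0-50:v0+50,u0-50:u0+50,::-1],(400,400),interpolation=cv2.INTER_CUBIC))
cv2.imwrite("pics/pour.png",np.hstack(ims))
def pose(yaw,t,ref,pos):
    S=scoopR(yaw,t); return np.array(pos)+S.apply(z["tin"]-ref),S*rel
u=np.array([np.cos(np.radians(-25)),np.sin(np.radians(-25))]); lip=np.array([.645,-.265])-.035*u
q=s["joints"]; p0=s["eef_pos"]
for base in (-5,25):
  if base==25: p0,M0=pose(-25,25,SL,[*lip,.14])
  for t in (range(0,26,5) if base<0 else range(28,47,3)):
    x,M=pose(-25,t,SL,[*lip,.155-.015*min(t,25)/25-.008*max(0,t-25)/20])
    q,e=ik(x,M,P,1,q); print(t,np.round(np.r_[(M*M0.inv()).as_rotvec()/(2*np.pi),(x-p0)/.1],3).tolist(),np.round(q,2),"e%.3f"%e)
```

```text
[-0.575 -0.345  2.149  0.119  0.748 -1.77 ] [ 0.465 -0.179  0.16 ] [-0.411  0.001 -2.387] 0.19784852350601284
scoop org [ 0.557 -0.223  0.141] [-24.988  -4.555   0.053] lip [ 0.614 -0.249  0.153]
top [([414.0, 262.0], 60), ([429.0, 267.0], 65), ([419.0, 273.0], 65), ([407.0, 279.0], 63), ([422.0, 286.0], 61)] pan exp [418.341 272.083]
0 [0.005, 0.012, -0.0, 0.002, -0.014, 0.148] [-0.57 -0.31  2.07  0.09  0.87 -1.74] e0.000
5 [0.011, 0.024, -0.0, 0.024, -0.023, 0.26] [-0.56 -0.26  1.98  0.06  1.   -1.71] e0.000
10 [0.017, 0.037, -0.0, 0.056, -0.038, 0.369] [-0.55 -0.21  1.9   0.04  1.11 -1.69] e0.000
15 [0.023, 0.049, -0.0, 0.099, -0.058, 0.475] [-0.54 -0.15  1.81  0.03  1.23 -1.68] e0.000
20 [0.029, 0.062, -0.0, 0.152, -0.083, 0.575] [-0.53 -0.08  1.71  0.02  1.34 -1.67] e0.000
25 [0.035, 0.074, -0.0, 0.216, -0.113, 0.671] [-0.53 -0.01  1.62  0.01  1.45 -1.66] e0.000
28 [0.004, 0.008, -0.0, 0.043, -0.02, 0.06] [-0.52  0.03  1.56  0.    1.52 -1.65] e0.000
31 [0.007, 0.015, 0.0, 0.089, -0.042, 0.117] [-0.52  0.08  1.51  0.    1.58 -1.65] e0.000
34 [0.011, 0.023, 0.0, 0.139, -0.065, 0.172] [-0.51  0.12  1.45 -0.    1.65 -1.65] e0.000
37 [0.014, 0.03, -0.0, 0.191, -0.089, 0.224] [-0.51  0.17  1.39 -0.01  1.71 -1.64] e0.000
40 [0.018, 0.038, -0.0, 0.247, -0.115, 0.272] [-0.51  0.21  1.33 -0.01  1.78 -1.64] e0.000
43 [0.021, 0.045, -0.0, 0.305, -0.142, 0.318] [-0.51  0.26  1.27 -0.01  1.84 -1.64] e0.000
46 [0.025, 0.053, -0.0, 0.366, -0.171, 0.359] [-0.5   0.31  1.2  -0.02  1.91 -1.64] e0.000
```

View pics/pour.png

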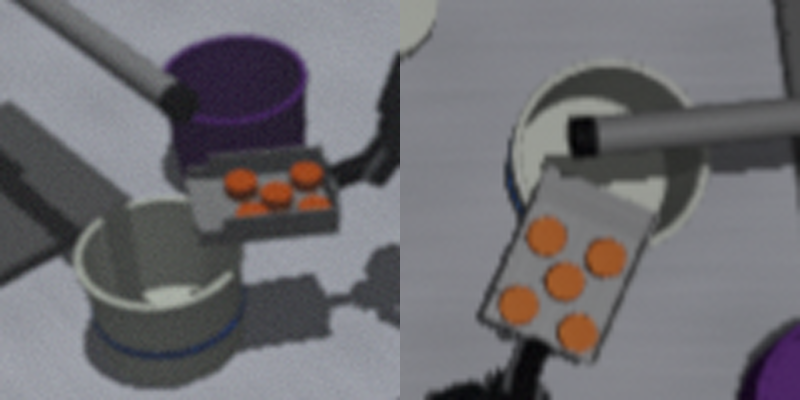

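The pan carries all five caps with its lip over the near half of the mouth, boom clear above. I tip slowly about the lip.

Request:
{"api": "play_rows", "payload": {"steps": [[0.002,0.006,0,0,-0.007,0.07,1],[0.005,0.012,0,0.002,-0.014,0.148,1],[0.008,0.018,0,0.012,-0.018,0.205,1],[0.011,0.024,0,0.024,-0.023,0.26,1],[0.014,0.031,0,0.039,-0.03,0.315,1],[0.017,0.037,0,0.056,-0.038,0.369,1],[0.02,0.043,0,0.077,-0.048,0.422,1],[0.023,0.049,0,0.099,-0.058,0.475,1],[0.029,0.062,0,0.152,-0.083,0.575,1],[0.035,0.074,0,0.216,-0.113,0.671,1]]}}

```text
t: 26.17
eef_pos: [0.4858, -0.1903, 0.2288]
tool_rot: [0.219, 0.975, -0.007, 0.041]
contact_force: [0.3, -0.6, -2.3]
finger_gap: 0.195
grasp_force: 58.8
```

Request:
{"api": "play_rows", "payload": {"steps": [[0.002,0.004,0,0.02,-0.01,0.03,1],[0.004,0.008,0,0.043,-0.02,0.06,1],[0.007,0.015,0,0.089,-0.042,0.117,1],[0.011,0.023,0,0.139,-0.065,0.172,1],[0.014,0.03,0,0.191,-0.089,0.224,1],[0.018,0.038,0,0.247,-0.115,0.272,1],[0.021,0.045,0,0.305,-0.142,0.318,1],[0.025,0.053,0,0.366,-0.171,0.359,1],[0.025,0.053,0,0.366,-0.171,0.359,1],[0.025,0.053,0,0.366,-0.171,0.359,1]]}}

```text
t: 27.0
eef_pos: [0.5232, -0.2079, 0.2627]
tool_rot: [0.217, 0.966, 0.033, -0.137]
contact_force: [-0.3, 0.0, -2.2]
finger_gap: 0.204
grasp_force: 58.9
```

Request:
{"api": "play_rows", "payload": {"steps": [[0,0,0,0,0,0,1],[0,0,0,0,0,0,1],[0,0,0,0,0,0,1],[0,0,0,0,0,0,1],[0,0,0,0,0,0,1],[0,0,0,0,0,0,1]]}}

```text
t: 27.5
eef_pos: [0.5227, -0.2076, 0.2634]
tool_rot: [0.217, 0.966, 0.033, -0.137]
contact_force: [0.5, 0.5, -2.1]
finger_gap: 0.202
grasp_force: 58.9
```

Run:
```python
from h import *
np.set_printoptions(precision=3,suppress=True)
s=arm.state(); print(s["joints"],s["eef_pos"],s["contact_force"],s["finger_gap"])
z=np.load("sc.npz"); rel=R.from_quat(z["rel"]);M0=R.from_quat(s["tool_rot"]);S=M0*rel.inv(); org=s["eef_pos"]-S.apply(z["tin"])
print("scoop org",org,S.as_euler("ZYX",degrees=True),"lip",org+S.apply(SL))
for c in ("top","scene","wrist"):
    f,W,l=caps(c,30); print(c,l,"pan exp",proj(f,W,org+S.apply([-.014,0,.015])),"lip",proj(f,W,org+S.apply(SL)),"tub",proj(f,W,[.645,-.265,.01]))
```

```text
[-0.507  0.308  1.207 -0.014  1.909 -1.638] [ 0.523 -0.208  0.263] [ 0.508  0.454 -2.07 ] 0.2021429272131724
scoop org [ 0.568 -0.229  0.174] [-24.951  45.929   0.312] lip [ 0.613 -0.25   0.132]
top [([598.0, 88.0], 251), ([305.0, 93.0], 2174), ([13.0, 103.0], 67), ([46.0, 102.0], 17), ([420.0, 230.0], 32)] pan exp [424.736 262.065] lip [427.306 249.96 ] tub [424.784 245.056]
scene [([192.0, 68.0], 26), ([199.0, 77.0], 32)] pan exp [258.979 175.951] lip [245.074 194.466] tub [238.539 225.294]
wrist [([345.0, 401.0], 132), ([294.0, 404.0], 28), ([320.0, 406.0], 118)] pan exp [320.06  358.452] lip [320.523 391.397] tub [320.874 374.097]
```

The pan reads empty and orange shows in the tub. I tip back and retreat, then check.

Request:
{"api": "play_rows", "payload": {"steps": [[-0.004,-0.008,0,-0.061,0.029,-0.02,1],[-0.011,-0.023,0,-0.175,0.082,-0.1,1],[-0.018,-0.038,0,-0.277,0.129,-0.2,1],[-0.025,-0.053,0,-0.366,0.171,-0.3,1],[-0.031,-0.065,0,-0.43,0.201,-0.37,1],[-0.037,-0.077,0,-0.48,0.22,-0.45,1],[-0.043,-0.09,0,-0.53,0.24,-0.52,1],[-0.049,-0.103,0,-0.57,0.25,-0.6,1],[-0.055,-0.115,0,-0.6,0.26,-0.65,1],[-0.055,-0.115,0,-0.6,0.26,-0.65,1]]}}

```text
t: 28.48
eef_pos: [0.4603, -0.1802, 0.1956]
tool_rot: [0.211, 0.943, -0.055, 0.25]
contact_force: [-0.3, -0.8, -2.0]
finger_gap: 0.198
grasp_force: 58.9
```

Run:
```python
from h import *
np.set_printoptions(precision=3,suppress=True)
P=kin(); s=arm.state(); print(s["joints"],s["eef_pos"],s["contact_force"],s["finger_gap"])
z=np.load("sc.npz"); rel=R.from_quat(z["rel"]);M0=R.from_quat(s["tool_rot"]);S=M0*rel.inv(); org=s["eef_pos"]-S.apply(z["tin"])
print("scoop org",org,S.as_euler("ZYX",degrees=True),"lip",org+S.apply(SL))
for c in ("top","scene","wrist"):
    f,W,l=caps(c,50); print(c,l,"pan exp",proj(f,W,org+S.apply([-.014,0,.015])),"tub",proj(f,W,[.645,-.265,.01]))
def pose(yaw,t,ref,pos):
    S=scoopR(yaw,t); return np.array(pos)+S.apply(z["tin"]-ref),S*rel
O=np.zeros(3); q=s["joints"]
way=[(s["eef_pos"]+[-.07,.05,.03],M0),pose(-15,0,O,[.50,-.13,.09]),pose(-15,0,O,[.50,-.13,.006])]
for x,M in way: q,e=ik(x,M,P,1,q); print(np.round(x,3),np.round(q,2),"e%.4f"%e)
plan(way)
```

```text
[-0.574 -0.342  2.043  0.084  0.927 -1.736] [ 0.46  -0.18   0.196] [-0.258 -0.796 -1.99 ] 0.19804249917113645
scoop org [ 0.55  -0.223  0.169] [-25.134   0.002  -0.11 ] lip [ 0.608 -0.25   0.176]
top [([421.0, 230.0], 42), ([438.0, 249.0], 36)] pan exp [420.371 273.068] tub [424.784 245.056]
scene [([192.0, 68.0], 26), ([206.0, 70.0], 28), ([199.0, 77.0], 31), ([214.0, 80.0], 28), ([234.0, 213.0], 13)] pan exp [270.455 176.405] tub [238.539 225.294]
wrist [] pan exp [320.49  353.605] tub [323.114 258.174]
[ 0.39  -0.13   0.226] [-0.56 -0.58  2.12  0.07  1.09 -1.7 ] e0.0000
[ 0.404 -0.103  0.116] [-0.55 -0.49  2.3   0.19  0.84 -1.95] e0.0000
[ 0.404 -0.103  0.032] [-0.55 -0.35  2.41  0.26  0.6  -2.03] e0.0000
1 x [-0.0, -0.0, 0.0, -0.728, 0.519, 0.264] rows>=2.2
2 x [0.0, -0.0, 0.014, 0.07, 0.134, -0.546] rows>=1.4
1 x [0.0, 0.0, 0.0, 0.0, 0.0, -0.84] rows>=2.0
```

Request:
{"api": "play_rows", "payload": {"steps": [[0,0,0,-0.1,0.07,0.05,1],[0,0,0,-0.25,0.18,0.1,1],[0,0,0,-0.45,0.32,0.17,1],[0,0,0,-0.63,0.45,0.23,1],[0,0,0,-0.728,0.519,0.26,1],[0,0,0,-0.728,0.519,0.26,1]]}}

```text
t: 29.13
eef_pos: [0.3897, -0.1294, 0.2265]
tool_rot: [0.211, 0.943, -0.055, 0.25]
contact_force: [0.1, -0.4, -1.3]
finger_gap: 0.203
grasp_force: 59.0
```

Request:
{"api": "play_rows", "payload": {"steps": [[0,0,0.004,0.02,0.03,-0.14,1],[0,0,0.008,0.04,0.08,-0.3,1],[0,0,0.012,0.07,0.13,-0.5,1],[0,0,0.018,0.1,0.18,-0.7,1],[0,0,0.023,0.12,0.23,-0.9,1],[0,0,0.028,0.14,0.268,-1,1],[0,0,0.028,0.14,0.268,-1,1]]}}

```text
t: 29.72
eef_pos: [0.404, -0.1028, 0.1223]
tool_rot: [0.127, 0.959, -0.032, 0.252]
contact_force: [-0.4, 0.6, -2.6]
finger_gap: 0.202
grasp_force: 59.0
```

Run:
```python
from h import *
np.set_printoptions(precision=3,suppress=True)
s=arm.state(); print(s["joints"],s["eef_pos"],s["contact_force"],s["finger_gap"])
z=np.load("sc.npz"); rel=R.from_quat(z["rel"]);M0=R.from_quat(s["tool_rot"]);S=M0*rel.inv(); org=s["eef_pos"]-S.apply(z["tin"])
print("scoop org",org,S.as_euler("ZYX",degrees=True))
for c in ("top","scene"):
    f,W,l=caps(c,50); print(c,l,"pan exp",proj(f,W,org+S.apply([-.014,0,.015])),"tub",proj(f,W,[.645,-.265,.01]))
    for q in arm.mark_of(c,"tub_mouth")[:2]: print(q["pixel"],atz(f,W,q["pixel"],.11))
ST=scoopR(-15,0); plan([(np.array([.50,-.13,.006])+ST.apply(z["tin"]),ST*rel)])
```

```text
[-0.545 -0.489  2.282  0.184  0.862 -1.937] [ 0.404 -0.103  0.122] [-0.419  0.639 -2.649] 0.2015378982160549
scoop org [ 0.5   -0.129  0.095] [-14.952   0.344  -0.052]
top [([421.0, 230.0], 41), ([438.0, 249.0], 36), ([423.0, 259.0], 41)] pan exp [387.478 292.46 ] tub [424.784 245.056]
[431.3, 242.6] [ 0.638 -0.268  0.11 ]
[493.8, 306.2] [ 0.437 -0.452  0.11 ]
scene [([192.0, 68.0], 25), ([206.0, 70.0], 28), ([199.0, 77.0], 31), ([214.0, 80.0], 26), ([234.0, 213.0], 18)] pan exp [303.449 203.54 ] tub [238.539 225.294]
[257.2, 150.1] [ 0.442 -0.443  0.11 ]
[233.6, 201.9] [ 0.647 -0.267  0.11 ]
1 x [0.0, -0.0, 0.0, -0.004, 0.002, -0.93] rows>=2.2
```

Request:
{"api": "play_rows", "payload": {"steps": [[0,0,0,0,0,-0.12,1],[0,0,0,0,0,-0.3,1],[0,0,0,0,0,-0.48,1],[0,0,0,0,0,-0.64,1],[0,0,0,0,0,-0.77,1],[0,0,0,0,0,-0.85,1],[0,-0.0007,0,0,0,-0.89,1],[0,-0.001,0,0,0,-0.89,1],[0,-0.001,0,0,0,-0.89,1]]}}

```text
t: 30.67
eef_pos: [0.4044, -0.1033, 0.036]
tool_rot: [0.128, 0.957, -0.033, 0.257]
contact_force: [-0.4, 0.4, -1.3]
finger_gap: 0.201
grasp_force: 58.9
```

Request:
{"api": "play_rows", "payload": {"steps": [[0,0,0,0,0,-0.015,1],[0,0,0,0,0,-0.03,1],[0,0,0,0,0,-0.03,1]]}}

```text
t: 30.92
eef_pos: [0.4041, -0.1031, 0.0324]
tool_rot: [0.128, 0.957, -0.033, 0.257]
contact_force: [-0.1, 0.1, -1.9]
finger_gap: 0.2
grasp_force: 58.9
```

Request:
{"api": "play_rows", "payload": {"steps": [[0,0,0,0,0,-0.01,1],[0,0,0,0,0,-0.01,1]]}}

```text
t: 31.08
eef_pos: [0.404, -0.103, 0.0312]
tool_rot: [0.128, 0.957, -0.033, 0.257]
contact_force: [-0.6, 0.5, -2.2]
finger_gap: 0.201
grasp_force: 58.9
```

Request:
{"api": "play_rows", "payload": {"steps": [[0,0.0004,0,0,0,-0.015,1],[0,0.0008,0,0,0,-0.03,1],[0,0.0008,0,0,0,-0.03,1]]}}

```text
t: 31.33
eef_pos: [0.4039, -0.103, 0.0279]
tool_rot: [0.128, 0.958, -0.033, 0.254]
contact_force: [-0.2, 0.0, -1.6]
finger_gap: 0.2
grasp_force: 58.9
```

Request:
{"api": "play_rows", "payload": {"steps": [[0,0,0,0,0,-0.01,1],[0,0,0,0,0,-0.01,1],[0,0,0,0,0,-0.01,1]]}}

```text
t: 31.58
eef_pos: [0.4039, -0.103, 0.0271]
tool_rot: [0.128, 0.958, -0.033, 0.254]
contact_force: [0.4, 0.1, -1.3]
finger_gap: 0.204
grasp_force: 58.9
```

Request:
{"api": "play_rows", "payload": {"steps": [[0,0,0,0,0,-0.006,1],[0,0,0,0,0,-0.006,1],[0,0,0,0,0,-0.006,1]]}}

```text
t: 31.83
eef_pos: [0.404, -0.103, 0.0266]
tool_rot: [0.128, 0.958, -0.033, 0.254]
contact_force: [0.4, 0.5, -1.1]
finger_gap: 0.199
grasp_force: 59.0
```

Request:
{"api": "play_rows", "payload": {"steps": [[0,0,0,0,0,-0.004,1],[0,0,0,0,0,-0.004,1],[0,0,0,0,0,-0.004,1]]}}

```text
t: 32.08
eef_pos: [0.4042, -0.1032, 0.0265]
tool_rot: [0.128, 0.958, -0.033, 0.255]
contact_force: [0.4, 0.7, 1.8]
finger_gap: 0.203
grasp_force: 59.6
```

The scoop bears on the bench. I release it and retreat.

Request:
{"api": "play_rows", "payload": {"steps": [[0,0,0,0,0,0,0.5],[0,0,0,0,0,0,0.2],[0,0,0,0,0,0,-0.2],[0,0,0,0,0,0,-0.6],[0,0,0,0,0,0,-1],[0,0,0,0,0,0,-1],[0,0,0,0,0,0,-1],[0,0,0,0,0,0,-1]]}}

```text
t: 32.75
eef_pos: [0.404, -0.103, 0.0262]
tool_rot: [0.128, 0.958, -0.033, 0.254]
contact_force: [0.9, -0.3, -0.1]
finger_gap: 1.001
grasp_force: 0.0
```

Request:
{"api": "play_rows", "payload": {"steps": [[0,0,0,-0.07,0.02,0.13,-1],[0,0,0,-0.2,0.05,0.35,-1],[0,0,0,-0.35,0.09,0.65,-1],[0,0,0,-0.48,0.13,0.95,-1],[0,0,0,-0.48,0.13,0.95,-1],[0,0,0,-0.48,0.13,0.95,-1]]}}

```text
t: 33.25
eef_pos: [0.3564, -0.0905, 0.1233]
tool_rot: [0.128, 0.957, -0.034, 0.257]
contact_force: [-0.0, -0.6, -1.2]
finger_gap: 1.006
grasp_force: 0.0
```

Run:
```python
from h import *
np.set_printoptions(precision=3,suppress=True)
s=arm.state(); print(s["eef_pos"],s["contact_force"],s["finger_gap"],s["t"])
for c in ("top","scene","wrist"):
    f,W,l=caps(c,50); print(c,l)
    for n,z in (("tub_mouth",.11),("scoop_grip",.043),("scoop_lip",.007),("scoop",0),("lid",.012),("mat",.004),("tip_box",0),("media_bottle",0),("dish_stack",0)):
        for q in arm.mark_of(c,n)[:2]: print("  ",n,np.round(q["pixel"]),round(q["p"],2),atz(f,W,q["pixel"],z)[:2])
    if c=="top":
        hsv=cv2.cvtColor(f["color"],cv2.COLOR_RGB2HSV); yy,xx=np.mgrid[:480,:640]; pl=proj(f,W,[.6,.039,.016])
        b=cv2.inRange(hsv,(105,120,50),(125,255,255)).astype(bool)&(np.hypot(xx-pl[0],yy-pl[1])<35); ys,xs=np.nonzero(b)
        print("  lid ctr",atz(f,W,((xs.min()+xs.max())/2,(ys.min()+ys.max())/2),.016))
```

```text
[ 0.356 -0.091  0.123] [-0.028 -0.58  -1.168] 1.0058468370786762 33.25
top [([421.0, 230.0], 42), ([438.0, 249.0], 36), ([423.0, 259.0], 41)]
   tub_mouth [494. 305.] 0.96 [ 0.439 -0.454]
   tub_mouth [430. 242.] 0.76 [ 0.64  -0.265]
   scoop_grip [379. 324.] 0.56 [ 0.39  -0.104]
   scoop_grip [132. 298.] 0.56 [0.489 0.688]
   scoop_lip [389. 273.] 0.95 [ 0.555 -0.145]
   scoop_lip [174. 269.] 0.92 [0.585 0.559]
   scoop [386. 292.] 0.7 [ 0.493 -0.134]
   scoop [164. 281.] 0.67 [0.546 0.594]
   lid [329. 262.] 0.89 [0.595 0.051]
   mat [379. 324.] 0.31 [ 0.392 -0.105]
   mat [348. 266.] 0.18 [ 0.583 -0.013]
   tip_box [278. 224.] 0.57 [0.726 0.218]
   media_bottle [324. 204.] 0.63 [0.793 0.064]
   dish_stack [371. 208.] 0.88 [ 0.775 -0.092]
  lid ctr [0.598 0.038 0.016]
scene [([192.0, 68.0], 26), ([206.0, 70.0], 28), ([199.0, 77.0], 30), ([214.0, 80.0], 27)]
   tub_mouth [234. 200.] 0.97 [ 0.639 -0.274]
   tub_mouth [258. 150.] 0.73 [ 0.44  -0.442]
   scoop_grip [523. 410.] 0.85 [0.483 0.676]
   scoop_grip [329. 213.] 0.84 [ 0.406 -0.099]
   scoop_lip [443. 411.] 0.88 [0.607 0.556]
   scoop_lip [280. 235.] 0.55 [ 0.566 -0.15 ]
   scoop [302. 230.] 0.81 [ 0.494 -0.13 ]
   scoop [471. 417.] 0.66 [0.564 0.605]
   lid [309. 278.] 0.69 [0.606 0.05 ]
   mat [241. 160.] 0.46 [ 0.451 -0.556]
   tip_box [316. 345.] 0.86 [0.723 0.226]
   media_bottle [262. 317.] 0.77 [0.782 0.068]
   dish_stack [228. 281.] 0.92 [ 0.788 -0.1  ]
   dish_stack [244. 156.] 0.65 [ 0.423 -0.579]
wrist []
   scoop_grip [321. 231.] 0.65 [ 0.394 -0.1  ]
   scoop_lip [322. 319.] 0.63 [ 0.562 -0.145]
   lid [500. 318.] 0.84 [0.603 0.038]
   mat [395. 384.] 0.53 [ 0.775 -0.092]
   tip_box [324. 231.] 0.55 [ 0.437 -0.11 ]
   media_bottle [321. 318.] 0.53 [ 0.573 -0.149]
   dish_stack [394. 383.] 0.65 [ 0.781 -0.093]
```

Three caps show beside the boom, none elsewhere, and the other two are probably hidden under it. I raise the wrist to look past the boom into the tub.

Run:
```python
from h import *
np.set_printoptions(precision=3,suppress=True)
P=kin(); s=arm.state(); M0=R.from_quat(s["tool_rot"]); T=np.array(grab("wrist")[0]["T_tool_cam"]); f=arm.grab_frame("wrist")
for x in ([.38,-.16,.33],[.40,-.17,.40],[.42,-.2,.36]):
    for dy in (0,-12):
        M=R.from_euler("z",dy,degrees=True)*M0; q,e=ik(np.array(x),M,P,1,s["joints"]); A=np.eye(4);A[:3,:3]=M.as_matrix();A[:3,3]=x;W=A@T
        print(x,dy,np.round(q,2),"e%.3f"%e,"cam",W[:3,3],proj(f,W,[.645,-.265,.01]),proj(f,W,[.57,-.265,.11]))
        plan([(x,M)])
```

```text
[0.38, -0.16, 0.33] 0 [-0.79 -0.57  1.91  0.26  1.36 -2.09] e0.000 cam [ 0.251 -0.125  0.417] [300.988 227.043] [280.271 243.685]
3 x [-0.0, -0.0, -0.0, 0.08, -0.233, 0.696] rows>=1.8
[0.38, -0.16, 0.33] -12 [-0.66 -0.58  1.91  0.1   1.3  -1.76] e0.000 cam [ 0.261 -0.099  0.417] [338.179 227.217] [315.785 246.841]
3 x [-0.0, -0.0, -0.011, 0.08, -0.233, 0.696] rows>=1.8
[0.4, -0.17, 0.4] 0 [-0.76 -0.5   1.73  0.24  1.45 -2.04] e0.000 cam [ 0.271 -0.135  0.487] [304.626 188.353] [286.165 194.382]
3 x [-0.0, -0.0, -0.0, 0.147, -0.267, 0.929] rows>=2.3
[0.4, -0.17, 0.4] -12 [-0.64 -0.5   1.73  0.09  1.4  -1.73] e0.000 cam [ 0.281 -0.109  0.487] [337.107 188.342] [315.909 197.526]
3 x [-0.0, -0.0, -0.011, 0.147, -0.267, 0.929] rows>=2.3
[0.42, -0.2, 0.36] 0 [-0.79 -0.44  1.78  0.26  1.35 -2.09] e0.000 cam [ 0.291 -0.165  0.447] [318.466 191.327] [301.813 198.802]
3 x [-0.0, -0.0, -0.0, 0.213, -0.367, 0.796] rows>=2.2
[0.42, -0.2, 0.36] -12 [-0.68 -0.45  1.78  0.11  1.3  -1.78] e0.000 cam [ 0.301 -0.139  0.447] [349.858 189.173] [329.621 199.607]
3 x [-0.0, -0.0, -0.011, 0.213, -0.367, 0.796] rows>=2.2
```

Request:
{"api": "play_rows", "payload": {"steps": [[0,0,0,0.05,-0.09,0.31,-1],[0,0,0,0.1,-0.18,0.62,-1],[0,0,0,0.147,-0.267,0.929,-1]]}}

```text
t: 35.1
eef_pos: [0.3706, -0.1168, 0.2153]
tool_rot: [0.128, 0.958, -0.033, 0.254]
contact_force: [0.5, -0.6, -0.4]
finger_gap: 1.0
grasp_force: 0.0
```

Request:
{"api": "play_rows", "payload": {"steps": [[0,0,0,0.05,-0.09,0.31,-1],[0,0,0,0.1,-0.18,0.62,-1],[0,0,0,0.147,-0.267,0.929,-1]]}}

```text
t: 35.35
eef_pos: [0.3854, -0.1438, 0.3086]
tool_rot: [0.128, 0.958, -0.033, 0.254]
contact_force: [1.1, 0.1, 0.1]
finger_gap: 0.997
grasp_force: 0.0
```

Request:
{"api": "play_rows", "payload": {"steps": [[0,0,0,0.05,-0.09,0.31,-1],[0,0,0,0.1,-0.18,0.62,-1],[0,0,0,0.147,-0.267,0.929,-1],[0,0,0,0.147,-0.267,0.929,-1],[0,0,0,0.147,-0.267,0.929,-1]]}}

```text
t: 35.77
eef_pos: [0.4004, -0.1707, 0.4009]
tool_rot: [0.128, 0.958, -0.033, 0.255]
contact_force: [0.1, 0.5, -0.2]
finger_gap: 1.002
grasp_force: 0.0
```

Run:
```python
from h import *
np.set_printoptions(precision=3,suppress=True)
print(arm.state()["eef_pos"])
for c in ("wrist","top"):
    f,W,l=caps(c,40); print(c,[(p,a,atz(f,W,p,.012)[:2]) for p,a in l if a>20 and (c=="wrist" or p[1]>180)],"tub",proj(f,W,[.645,-.265,.01]))
```

```text
[ 0.4   -0.171  0.401]
wrist [([296.0, 209.0], 222, array([ 0.686, -0.295])), ([319.0, 209.0], 195, array([ 0.697, -0.255]))] tub [305.174 187.458]
top [([421.0, 230.0], 43, array([ 0.695, -0.254])), ([438.0, 249.0], 36, array([ 0.631, -0.307])), ([423.0, 259.0], 41, array([ 0.599, -0.257]))] tub [424.784 245.056]
```

Caps 4 (.686,-.295) and the rest are inside the tub. A steeper look for the fifth.

Request:
{"api": "play_rows", "payload": {"steps": [[0,0,0,0.17,-0.12,0.25,-1],[0,0,0,0.35,-0.25,0.5,-1],[0,0,0,0.52,-0.37,0.75,-1],[0,0,0,0.7,-0.5,1,-1],[0,0,0,0.7,-0.5,1,-1],[0,0,0,0.7,-0.5,1,-1]]}}

```text
t: 36.37
eef_pos: [0.4706, -0.2203, 0.4989]
tool_rot: [0.128, 0.958, -0.032, 0.254]
contact_force: [-0.4, -0.2, -0.2]
finger_gap: 0.997
grasp_force: 0.0
```

Run:
```python
from h import *
np.set_printoptions(precision=3,suppress=True)
print(arm.state()["eef_pos"])
for c in ("wrist","top"):
    f,W,l=caps(c,25); print(c,W[:3,3],[(p,a,atz(f,W,p,.012)[:2]) for p,a in l if a>5 and (c=="wrist" or p[1]>180)],"tub",proj(f,W,[.645,-.265,.01]),proj(f,W,[.575,-.265,.11]),proj(f,W,[.715,-.265,.11]))
    if c=="wrist":
        u,v=proj(f,W,[.645,-.265,.06]).astype(int); t=max(v-70,0); save(f,"tubin.png",(u-90,t,180,140),4)
```

```text
[ 0.471 -0.22   0.499]
wrist [ 0.342 -0.185  0.586] [([296.0, 119.0], 76, array([ 0.639, -0.31 ])), ([313.0, 139.0], 239, array([ 0.685, -0.293])), ([335.0, 139.0], 195, array([ 0.695, -0.254]))] tub [322.084 115.202] [309.31  106.599] [333.217 182.729]
top [0.376 0.079 1.951] [([421.0, 230.0], 47, array([ 0.695, -0.254])), ([438.0, 249.0], 36, array([ 0.631, -0.307])), ([423.0, 259.0], 41, array([ 0.599, -0.257]))] tub [424.784 245.056] [431.293 262.841] [429.206 218.452]
```

Run:
```python
from h import *
np.set_printoptions(precision=3,suppress=True)
for c in ("wrist","top","scene"):
    f,W=grab(c)
    for d in arm.look_for(c,"cap0")[:12]:
        b=d["bbox"]; m=(b[0]+b[2]/2,b[1]+b[3]/2); print(c,np.round(b),round(d["p"],2),atz(f,W,m,.012)[:2])
    im=f["color"].astype(int); m=((im[:,:,0]-im[:,:,2])>22).astype(np.uint8)&((im[:,:,0]-im[:,:,1])>12)
    tub=proj(f,W,[.645,-.265,.06]); n,_,st,ce=cv2.connectedComponentsWithStats(m.astype(np.uint8))
    print(c,"loose",[(ce[i].round().tolist(),st[i].tolist(),atz(f,W,ce[i],.012)[:2]) for i in range(1,n) if st[i,4]>4 and (c=="wrist" or np.hypot(*(ce[i]-tub))<60)])
```

```text
wrist [289. 110.  19.  16.] 0.73 [ 0.637 -0.305]
wrist [325. 133.  20.  17.] 0.59 [ 0.698 -0.255]
wrist [309. 130.  19.  20.] 0.54 [ 0.688 -0.282]
wrist [291. 130.  21.  16.] 0.5 [ 0.674 -0.311]
wrist loose [([314.0, 135.0], [289, 110, 55, 41, 984], array([ 0.676, -0.288]))]
top [417. 226.  10.   9.] 0.56 [ 0.693 -0.256]
top [418. 256.  10.   7.] 0.54 [ 0.596 -0.257]
top [436. 245.   5.   6.] 0.4 [ 0.634 -0.308]
top loose [([424.0, 230.0], [417, 226, 19, 10, 90], array([ 0.696, -0.265])), ([438.0, 249.0], [435, 244, 8, 10, 56], array([ 0.632, -0.308])), ([423.0, 259.0], [418, 255, 10, 9, 67], array([ 0.6  , -0.256]))]
scene [ 74.   2. 174. 218.] 0.62 [ 0.532 -1.057]
scene [228. 214.  11.   4.] 0.55 [ 0.635 -0.312]
scene loose [([234.0, 214.0], [230, 210, 9, 9, 55], array([ 0.63 , -0.316])), ([224.0, 216.0], [221, 215, 6, 4, 20], array([ 0.662, -0.329]))]
```

The wrist camera sees four caps in the tub and the top camera a fifth at (.60,-.257), so all five are in. The lid is centred on the mat, the scoop is down and the hand is clear. I hand in the job.

```bash
python3 -c "
from station import arm
print(arm.close_job())"
```

```text
the job is handed in; nothing more can be done
None
```

The job is handed in, at about 37 s: I tipped the lid, drew it out and laid it grip-up on the mat, emptied all five caps into the tub (four seen by the wrist camera, the fifth by the top camera), and set the empty scoop level on the bench; the wrist-force readings after each move stayed below about 12 N, and the position checks showed the tub and the other things still in place.

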